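Lay up two seed meter stacks on their assembly stands

TASK

Lay up the two meter assemblies on their pinned stands: over the pin of the green stand put the blue seed plate, then the red feed wheel, then the brass collar on top; over the pin of the yellow stand put the steel sprocket, hub up, then the white spacer on top. Every part must sit flat on the one below it with the pin through its bore, all left standing by itself, and the chrome hex shaft, the rusty worn sprocket and the black grease tin must not be moved out of their places.

Things in the scene. Friction and masses are not known exactly. Their poses are not given: they have to be found in the camera images.
- green_seat (a point): Green assembly stand, fixed to the bench: a green round disc 90 mm across and 14 mm thick. A steel centring pin, 12 mm in diameter with a tapered tip, stands upright at its middle and ends 58 mm above the disc's top. This point is on the pin's axis at the level of the disc's top face, on which the lowest part sits, 14 mm above the bench; z is up.
- yellow_seat (a point): Yellow assembly stand, fixed to the bench: a yellow round disc 90 mm across and 14 mm thick. A steel centring pin, 12 mm in diameter with a tapered tip, stands upright at its middle and ends 58 mm above the disc's top. This point is on the pin's axis at the level of the disc's top face, on which the lowest part sits, 14 mm above the bench; z is up.
- seed_plate_mid (a point): Blue seed plate (about 0.12 kg): a flat disc 100 mm across and 6 mm thick with a ring of dark cells, and on top of it a round hub 40 mm across that rises 20 mm above the disc (26 mm in all), by which it is gripped; a plain round 24 mm bore runs right through it; it lies flat, bore upright, and is placed the same way up. This point lies on its axis, half-way up, 13 mm above its underside; z is up along the axis.
- feed_wheel_mid (a point): Red nylon feed wheel with dark flutes (about 0.09 kg): a round wheel 56 mm across and 22 mm high; a plain round 24 mm bore runs right through it; it lies flat, bore upright, and is placed the same way up. This point lies on its axis, half-way up, 11 mm above its underside; z is up along the axis.
- brass_collar_mid (a point): Brass collar (about 0.12 kg): a ring 40 mm across and 18 mm high; a plain round 24 mm bore runs right through it; it lies flat, bore upright, and is placed the same way up. This point lies on its axis, half-way up, 9 mm above its underside; z is up along the axis.
- sprocket_mid (a point): Bright steel drive sprocket (about 0.22 kg): a toothed disc 85 mm across and 6 mm thick, and on top of it a round hub 38 mm across that rises 20 mm above the disc (26 mm in all), by which it is gripped; a plain round 24 mm bore runs right through it; it lies flat, bore upright, and is placed the same way up. This point lies on its axis, half-way up, 13 mm above its underside; z is up along the axis.
- spacer_mid (a point): White nylon spacer (about 0.05 kg): a tube 42 mm across and 26 mm high; a plain round 24 mm bore runs right through it; it lies flat, bore upright, and is placed the same way up. This point lies on its axis, half-way up, 13 mm above its underside; z is up along the axis.
- worn_sprocket: Bystander: small rust-brown worn sprocket, 42 mm across and 7 mm thick, lying flat, not to be used or moved. Origin at the centre of its underside.
- grease_tin: Bystander: small black round tin standing upright, 36 mm across and 34 mm high, not to be moved. Origin at the centre of its underside.
- hex_shaft_mid (a point): Bystander: chrome hexagonal shaft lying on the bench beyond the parts, 180 mm long and 22 mm across flats, not to be moved. This point is its centre; x runs along the shaft.
Not all that is in view belongs to the job. Of the things like the part that bears seed_plate_mid, leave any that is brown or orange; of the rest the smaller one is meant.

How it is judged:
By the outcome, as a careful person would: the job done as asked, in the order asked, and still so for the second after the job is handed in, with the robot touching nothing.
It also fails if it takes over 109 s, if anything falls off the work surface, if the arm or the gripper's body presses on something with over 40 N, if the wrist force passes 120 N, or if a joint passes its speed limit or range.

ROBOT

A 6-joint arm with a two-finger parallel gripper is mounted at the origin on the work surface. World frame = base frame: x ahead of the robot, y to its left, z up, the work surface at z = 0. Lengths are in m, angles in rad, forces in N, time in s.
With the tool pointing down it reaches from about 0.225 to 0.875 m from the base axis. Payload 3.4 kg.
Tool frame: the origin (TCP) lies at the very end of the fingers, on their centre line; the grasp point (between the pads) lies 19 mm behind it; z points along the fingers, x is the direction in which the jaws open and shut, and the axes are right-handed (so a half turn about z gives the same grasp; the last joint's range is limited). The gripper opens to 85 mm and grips with 20 to 120 N. Pads are 22 mm wide; open, the fingers measure 114 mm over their backs; the gripper's body (76 mm by 85 mm) begins 54 mm behind the grasp point. The pads swing forward as they close: fully open they stand 13 mm farther back than shut.
Start: joints at [1.197, 0.276, 1.505, -0, 1.361, -0.121], TCP at [0.144, 0.557, 0.195] pointing down, gripper open.
Joint ranges: [-2.89, 2.89], [-0.75, 2.08], [0.22, 2.7], [-1.18, 4.32], [0.11, 2.71], [-2.7, 2.7]. Speed limits (rad/s): [2.57, 2.57, 3.14, 3.14, 3.14, 3.14].

INTERFACE

Orientations are given as a unit quaternion [w, x, y, z].
In Python, from rig import manip gives the robot as it stands.
- The arm moves only by the tool carry_out, never from a script. Its argument "series" is a list of rows, each a list of 2 entries, a list of its own where there are three numbers: the shift along the tool's x, y, z in mm, then the turn about the tool's z in degrees. A call has 1 to 10 rows; each row shifts and turns the pose as measured when the row begins, along the tool's axes as they then stand; what a row does not reach is not made up. A row lasts 1/12 s, in which the tool goes at most 41.7 mm and 7.16 degrees, less where a joint would pass 70% of its speed; a pose out of reach is approached as far as the arm can. A call is refused whole if a number of a shift passes 41.7 or a number of a turn 7.16, either way. A call with a gripper value outside its range is refused whole. "fingers" is the finger opening in mm, from 0 to 85.4, set as the call begins (left out, the last holds). The fingers move at their own pace and stop on an object; "squeeze" is the grip in N (left out, the last holds). Time passes only in rows, so rows that do not move let the fingers close. It gives the time, the measured TCP pose, the force and the opening at its end, in the units of the state.
- manip.get_state(): the state, without advancing time (a new reading comes with each control period).
- manip.get_image(name): name is "scene" or "top" or "wrist"; returns a dict with "frame" (384x512x3 uint8, blue, green, red), "K" (3x3 intrinsics, pixels), "rvec" (rotation vector, rad) and "tvec" (3), from world to camera coordinates, as OpenCV has them; the wrist camera has in their place "mount" (4x4, takes a point from camera to tool coordinates, whose origin is the TCP and whose axes are the tool frame's). Camera axes: x right, y down, z forward; pixel columns grow to the right and rows downward; lengths in m; the calibration is good to about 2 mm. A picture is of the moment at which its call begins: read the wrist's pose just before it. There is no depth.
- manip.sign_off(): hands the job in, once; it reports no verdict.
The state is a dict: "clock": time; "qpos": joint angles; "qd": joint speeds; "effort": joint torques, N m; "position": TCP position; "ee_rot": TCP orientation; "contact_force": force on the tool from outside, world axes, zero at the start; "moment": the same for the moment, N m; "width": finger opening in m.
Only numpy, scipy, OpenCV 4.12 (cv2) and the standard library are available. Lean on these libraries where they do the work, as an engineer would, in place of code of your own. Each camera call takes 0.05 s, during which the arm holds its last target. There are 200 camera calls.

## Working session

There is one attempt and no reset: what is moved stays moved. The work goes in short steps, Python scripts to look and compute and a tool call to move; the robot and the scene stay as the last step left them, time stands still between calls to the robot, and variables do not carry over. Pictures are saved under pics/ and viewed, about 12 in all and at most 16, crops included, and the job is handed in when it is done.

Besides the shell and the picture viewer there is one more tool, called after ">>>" as a command line: name --argument value ..., lists and objects as JSON in quotes. carry_out: Moves the arm, as the interface text tells. Its arguments: {"type":"object","properties":{"series":{"type":"array","items":{"type":"array"}},"fingers":{"type":"number"},"squeeze":{"type":"number"}},"required":["series"]}

```bash
mkdir -p pics
cat > h.py <<'E'
import numpy as np, cv2
from scipy.spatial.transform import Rotation as R
from rig import manip
def cam(name):
    s=manip.get_state(); d=manip.get_image(name); K=np.array(d["K"],float)
    if name=="wrist":
        q=s["ee_rot"]; T=np.eye(4); T[:3,:3]=R.from_quat([q[1],q[2],q[3],q[0]]).as_matrix(); T[:3,3]=s["position"]
        C=T@np.array(d["mount"]); Rc=C[:3,:3].T; t=-Rc@C[:3,3]
    else:
        Rc=cv2.Rodrigues(np.array(d["rvec"],float))[0]; t=np.array(d["tvec"],float).ravel()
    return d["frame"],K,Rc,t
def ray(K,Rc,t,u,v,z):
    c=-Rc.T@t; r=Rc.T@np.linalg.inv(K)@[u,v,1]; return (c+r*(z-c[2])/r[2]).round(4)
def proj(K,Rc,t,p):
    q=K@(Rc@np.array(p)+t); return (q[:2]/q[2]).round(1)
E
python3 - <<'E'
from h import *
s=manip.get_state(); print({k:np.round(v,3) for k,v in s.items()})
for n in ["scene","top","wrist"]:
    f,K,Rc,t=cam(n); np.savez(f"pics/{n}0.npz",f=f,K=K,R=Rc,t=t)
    print(n,(-Rc.T@t).round(3)); cv2.imwrite(f"pics/{n}0.png",cv2.resize(f,(800,600),interpolation=cv2.INTER_CUBIC))
E
```

```text
{'clock': np.float64(0.0), 'qpos': array([ 1.197,  0.277,  1.506,  0.   ,  1.361, -0.121]), 'qd': array([ 0.   ,  0.001,  0.001,  0.001,  0.   , -0.   ]), 'effort': array([-1.0000e-03, -4.1678e+01, -2.4580e+01, -0.0000e+00,  1.2000e-02,
        0.0000e+00]), 'position': array([0.144, 0.556, 0.194]), 'ee_rot': array([ 0.   ,  0.791,  0.612, -0.001]), 'contact_force': array([ 0.199,  0.36 , -0.659]), 'moment': array([ 0.011, -0.009, -0.018]), 'width': np.float64(0.086)}
scene [ 0.939 -0.553  1.007]
top [ 0.38  -0.038  1.245]
wrist [0.08  0.574 0.373]
```

View pics/top0.png

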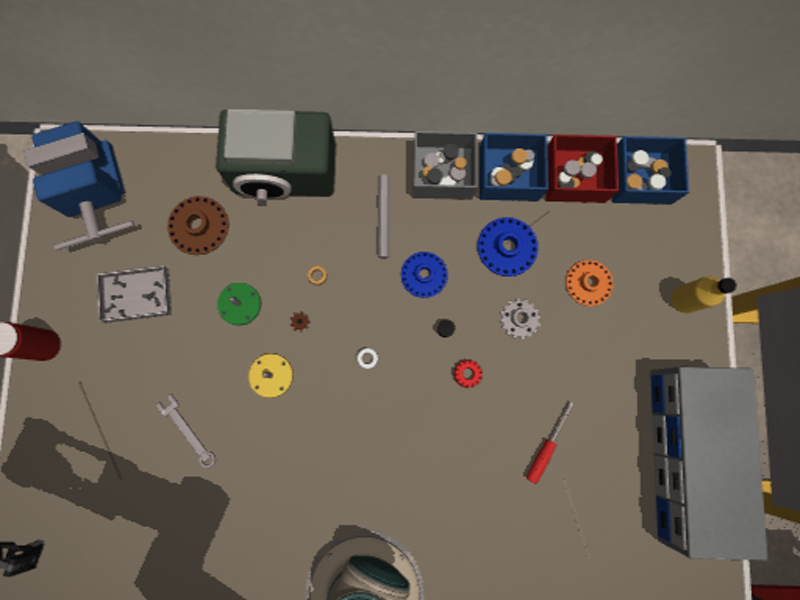

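View pics/scene0.png

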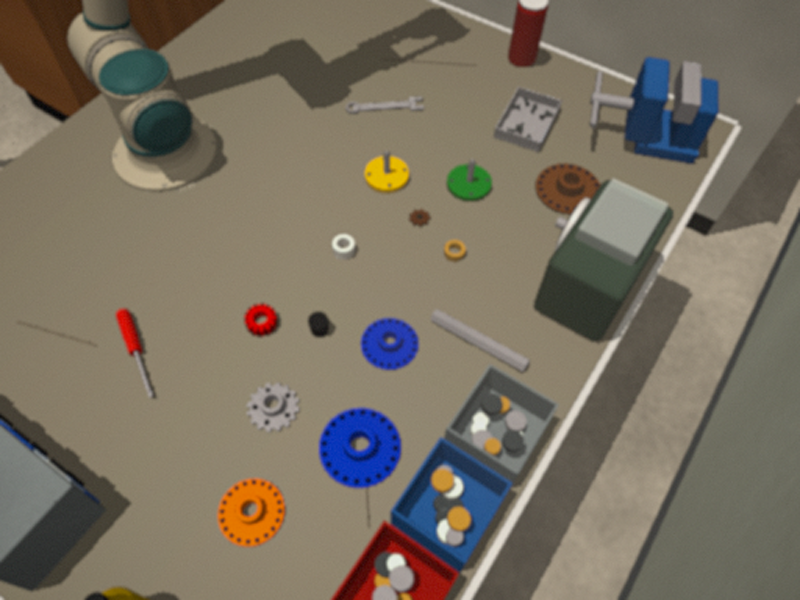

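Candidates for the seed plate in the top view (800x600 px): small blue (424,275), large blue (507,247), orange (590,283) and brown (198,225). By the description it's the small blue one. Others: sprocket (520,318), red wheel (467,374), brass (317,275), spacer (367,358), green stand (239,303), yellow stand (271,375). Next is one close crop to check.

Run:
```python
from h import *
d=np.load("pics/top0.npz"); f,K,Rc,t=d["f"],d["K"],d["R"],d["t"]
a=cv2.resize(f[150:260,135:270],None,fx=4.4,fy=4.4,interpolation=cv2.INTER_CUBIC)[:300]
a=cv2.resize(f[160:260,135:260],None,fx=3.2,fy=3.2,interpolation=cv2.INTER_CUBIC)
b=cv2.resize(f[150:250,245:370],None,fx=3.2,fy=3.2,interpolation=cv2.INTER_CUBIC)
cv2.imwrite("pics/crop1.png",np.hstack([a,b]))
P={"seed":(424,275,.006,.1),"bigblue":(507,247,.006,.1),"red":(467,374,.022,.056),"brass":(317,275,.018,.04),"spacer":(367,358,.026,.042),"sprocket":(520,318,.006,.085),"green":(239,303,.014,.09),"yellow":(271,375,.014,.09),"tin":(445,328,.034,0),"worn":(300,321,.007,0),"hexA":(383,177,.02,0),"hexB":(383,256,.02,0)}
for k,(u,v,z,D) in P.items():
    p=ray(K,Rc,t,u/1.5625,v/1.5625,z); print(k,p,"r",np.hypot(*p[:2]).round(3))
for n,u0,u1,z in [("seed",401,447,.006),("big",477,538,.006),("red",452,483,.022),("green",217,261,.014)]:
    v=P[n if n!="big" else "bigblue"][1]; print(n,"diam",ray(K,Rc,t,u1/1.5625,v/1.5625,z)-ray(K,Rc,t,u0/1.5625,v/1.5625,z))
```

```text
seed [ 0.6366 -0.1078  0.006 ] r 0.646
bigblue [ 0.7022 -0.2844  0.006 ] r 0.758
red [ 0.4295 -0.1979  0.022 ] r 0.473
brass [0.6284 0.1177 0.018 ] r 0.639
spacer [0.4566 0.007  0.026 ] r 0.457
sprocket [ 0.5497 -0.3107  0.006 ] r 0.631
green [0.5654 0.2787 0.014 ] r 0.63
yellow [0.4177 0.2033 0.014 ] r 0.465
tin [ 0.5213 -0.1509  0.034 ] r 0.543
worn [0.5316 0.1504 0.007 ] r 0.552
hexA [ 0.8469 -0.0152  0.02  ] r 0.847
hexB [ 0.6724 -0.0199  0.02  ] r 0.673
seed diam [ 0.0024 -0.0976  0.    ]
big diam [ 0.0033 -0.1305  0.    ]
red diam [ 0.0016 -0.0632  0.    ]
green diam [ 0.0023 -0.092   0.    ]
```

View pics/crop1.png

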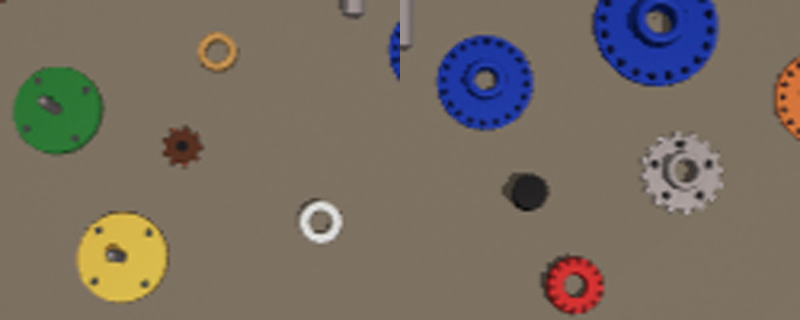

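View pics/wrist0.png

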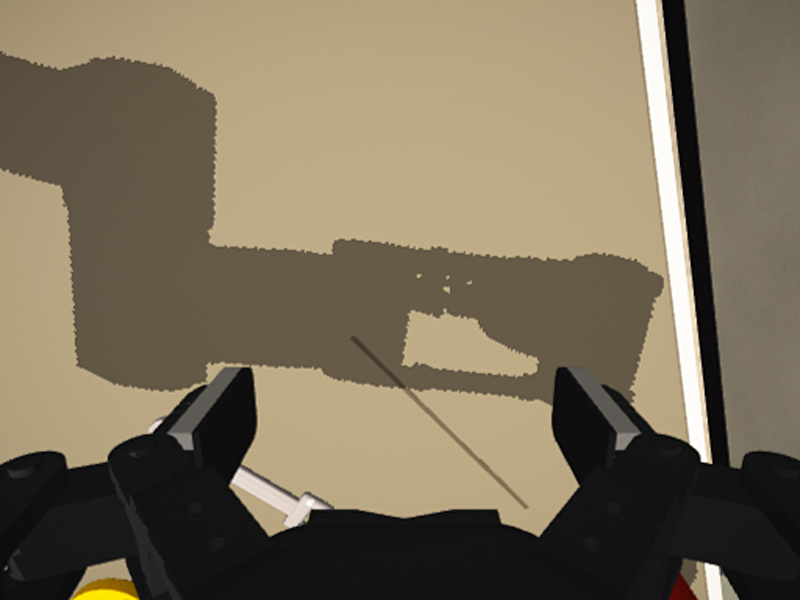

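The crop confirms the small blue plate (crop px 485,82) next to the larger one. Diameters also check out (98 mm against 130 mm). Bore-to-pin play is ±6 mm, so these positions are nearly enough; I'll check the stands with the wrist camera on the way. Now I'll move toward the green stand while turning the jaws along world x.

```bash
cat >> h.py <<'E'
def plan(target,n,turn=0.0):
    "tool-frame rows (mm) for n equal world steps to target, turning 'turn' deg per row"
    s=manip.get_state(); q=s["ee_rot"]; M=R.from_quat([q[1],q[2],q[3],q[0]])
    d=(np.array(target)-s["position"])*1000
    print("clock",round(float(s["clock"]),2),"pos",np.round(s["position"],4),"F",np.round(s["contact_force"],1),"w",round(float(s["width"]),4),"toolx",M.as_matrix()[:,0].round(3),"z",M.as_matrix()[:,2].round(3))
    print("rem tool",(M.inv().apply(d)).round(1),"world",d.round(1))
    if n: print([[(((M*R.from_rotvec([0,0,np.radians(turn*k)])).inv().apply(d/n)).round(0)).tolist(),turn] for k in range(n)])
E
python3 -c "
from h import *
plan([.49,.33,.2],10,7.1)"
```

```text
clock 0.15 pos [0.1437 0.5563 0.194 ] F [-0.1 -0.3  0.8] w 0.0853 toolx [ 0.25   0.968 -0.001] z [-0.    -0.001 -1.   ]
rem tool [-132.5  391.9   -5.8] world [ 346.3 -226.3    6. ]
[[[-13.0, 39.0, -1.0], 7.1], [[-8.0, 41.0, -1.0], 7.1], [[-3.0, 41.0, -1.0], 7.1], [[2.0, 41.0, -1.0], 7.1], [[7.0, 41.0, -1.0], 7.1], [[12.0, 40.0, -1.0], 7.1], [[17.0, 38.0, -1.0], 7.1], [[21.0, 35.0, -1.0], 7.1], [[26.0, 33.0, -1.0], 7.1], [[29.0, 29.0, -1.0], 7.1]]
```

>>> carry_out --series '[[[-13,39,-1],7.1],[[-8,40,-1],7.1],[[-3,40,-1],7.1],[[2,40,-1],7.1],[[7,40,-1],7.1],[[12,39,-1],7.1],[[17,37,-1],7.1],[[21,35,-1],7.1],[[26,33,-1],7.1],[[29,29,-1],7.1]]'

```text
clock: 0.98
position: [0.4831, 0.3293, 0.199]
ee_rot: [0.0, 0.999, 0.034, -0.004]
contact_force: [0.3, -0.0, 0.2]
width: 0.0855
```

Run:
```python
from h import *
plan([.637,-.108,.13],0)
f,K,Rc,t=cam("wrist"); np.savez("pics/w1.npz",f=f,K=K,R=Rc,t=t)
for n,p in {"green":(.5654,.2787,.014),"pin_top":(.5654,.2787,.072),"yellow":(.4177,.2033,.014)}.items():
    u=proj(K,Rc,t,p); print(n,u*1.5625); cv2.drawMarker(f,tuple(int(round(a)) for a in u),(255,0,255),0,12)
cv2.imwrite("pics/w1.png",cv2.resize(f,(800,600),interpolation=cv2.INTER_CUBIC))
```

```text
clock 0.98 pos [0.4831 0.3293 0.199 ] F [ 0.3 -0.   0.2] w 0.0855 toolx [ 0.998  0.068 -0.008] z [-0.008 -0.001 -1.   ]
rem tool [124.3 446.7  68.1] world [ 153.9 -437.3  -69. ]
green [507.03125 320.3125 ]
pin_top [524.0625  348.59375]
yellow [313.90625 396.40625]
```

View pics/w1.png

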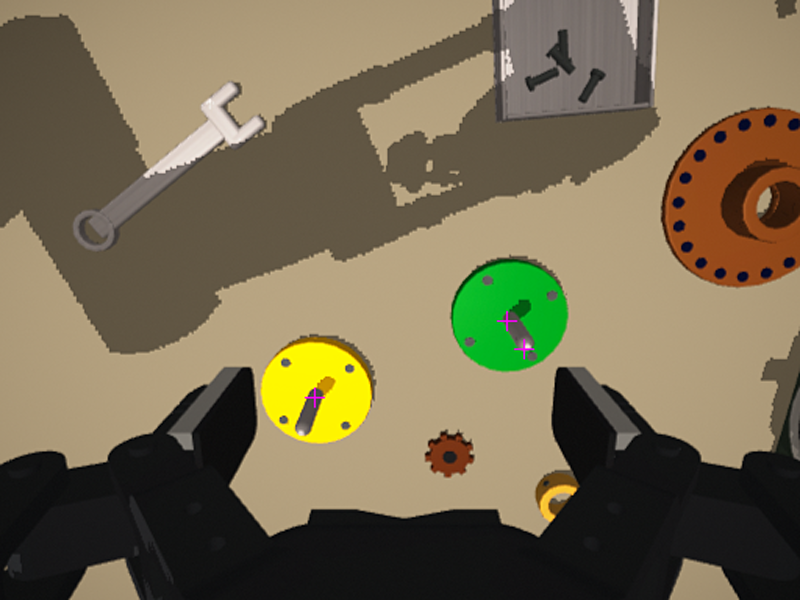

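The wrist view shows green disc centre (510,315), yellow (318,391), brass ring (557,500) and worn sprocket (450,453). The marker offsets are about 3-4 mm, so averaging gives green ≈ (0.567,0.281) and yellow ≈ (0.419,0.205). Next, the seed plate.

>>> carry_out --series '[[[12,41,5],3.9],[[14,39,5],0],[[14,39,6],0],[[14,39,6],0],[[14,39,6],0],[[14,39,6],0],[[14,38,6],0],[[14,38,6],0],[[12,36,6],0],[[0,0,0],0]]'

```text
clock: 1.87
position: [0.6114, -0.0229, 0.1437]
ee_rot: [0.002, 1.0, -0.004, -0.001]
contact_force: [-0.4, 0.2, 0.4]
width: 0.0856
```

Run:
```python
from h import *
plan([.637,-.108,.13],0)
d=np.load("pics/w1.npz")
for u,v in [(510,315),(318,391)]: print(ray(d["K"],d["R"],d["t"],u/1.5625,v/1.5625,.014))
f,K,Rc,t=cam("wrist"); np.savez("pics/w2.npz",f=f,K=K,R=Rc,t=t)
for n,p in {"seed":(.6366,-.1078,.026)}.items():
    u=proj(K,Rc,t,p); print(n,u*1.5625); cv2.drawMarker(f,tuple(int(round(a)) for a in u),(255,0,255),0,12)
cv2.imwrite("pics/w2.png",cv2.resize(f,(800,600),interpolation=cv2.INTER_CUBIC))
```

```text
clock 1.87 pos [ 0.6114 -0.0229  0.1437] F [-0.4  0.2  0.4] w 0.0856 toolx [ 1.    -0.009 -0.001] z [-0.001 -0.004 -1.   ]
rem tool [26.3 84.8 14. ] world [ 25.6 -85.1 -13.7]
[0.5671 0.2832 0.014 ]
[0.4209 0.2084 0.014 ]
seed [442.8125 393.4375]
```

View pics/w2.png

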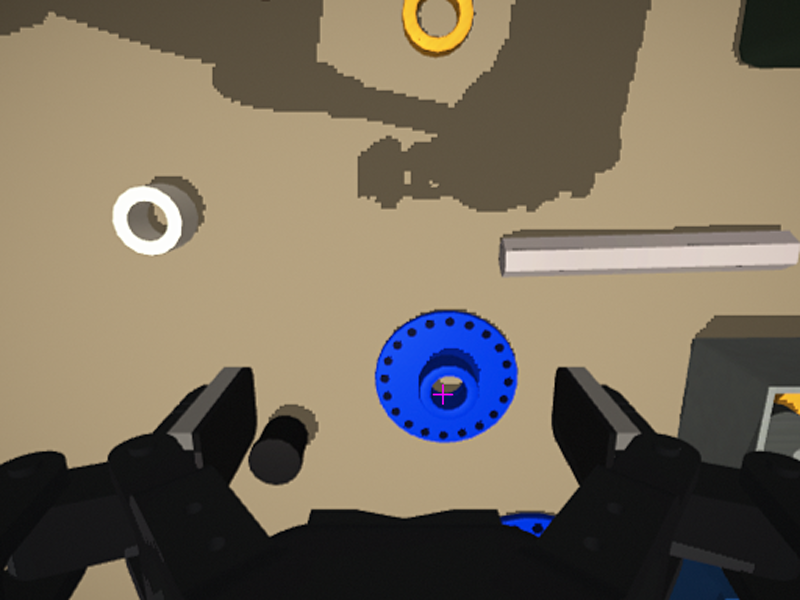

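Run:
```python
from h import *
d=np.load("pics/w2.npz")
for n,u,v,z in [("hub",449,391,.026),("disc",446,376,.006),("brass",437,17,.018),("spacer",148,220,.026)]: print(n,ray(d["K"],d["R"],d["t"],u/1.5625,v/1.5625,z))
plan([.639,-.107,.06],0)
```

```text
hub [ 0.6406 -0.1061  0.026 ]
disc [ 0.6402 -0.1048  0.006 ]
brass [0.6313 0.1171 0.018 ]
spacer [0.4592 0.0077 0.026 ]
clock 1.92 pos [ 0.6103 -0.0197  0.144 ] F [-0.  -0.   0.7] w 0.0855 toolx [ 1.    -0.009 -0.003] z [-0.003 -0.001 -1.   ]
rem tool [29.7 87.  84. ] world [ 28.7 -87.3 -84. ]
```

>>> carry_out --series '[[[10,29,5],0],[[10,29,15],0],[[9,28,15],0],[[0,0,15],0],[[0,0,15],0],[[0,0,0],0],[[0,0,0],0]]'

```text
clock: 2.5
position: [0.6386, -0.1005, 0.0771]
ee_rot: [-0.003, 1.0, -0.001, -0.002]
contact_force: [-0.2, 0.6, 1.3]
width: 0.0854
```

```bash
python3 -c "
from h import *
plan([.639,-.106,.010],0)"
```

```text
clock 2.5 pos [ 0.6386 -0.1005  0.0771] F [-0.2  0.6  1.3] w 0.0854 toolx [ 1.    -0.002 -0.003] z [-0.003  0.006 -1.   ]
rem tool [ 0.6  5.9 67.1] world [  0.4  -5.5 -67.1]
```

>>> carry_out --series '[[[0,5,20],0],[[0,0,20],0],[[0,0,15],0],[[0,0,6],0],[[0,0,0],0],[[0,0,0],0]]'

```text
clock: 3.0
position: [0.6419, -0.098, 0.0216]
ee_rot: [-0.003, 1.0, 0.003, 0.003]
contact_force: [0.2, -0.8, 0.6]
width: 0.0853
```

```bash
python3 -c "
from h import *
plan([.639,-.106,.010],0)"
```

```text
clock 3.0 pos [ 0.6419 -0.098   0.0216] F [ 0.2 -0.8  0.6] w 0.0853 toolx [1.    0.006 0.006] z [ 0.006  0.006 -1.   ]
rem tool [-3.   8.1 11.6] world [ -2.9  -8.  -11.6]
```

>>> carry_out --series '[[[-2,6,4],0],[[-1,2,4],0],[[0,0,4],0]]'

```text
clock: 3.25
position: [0.6418, -0.1061, 0.0133]
ee_rot: [-0.002, 1.0, 0.004, 0.007]
contact_force: [0.9, 0.2, 0.5]
width: 0.0853
```

```bash
python3 -c "
from h import *
import time
for i in range(4):
    plan([.639,-.106,.010],0)
    manip.get_image('wrist')"
```

```text
clock 3.25 pos [ 0.6418 -0.1061  0.0133] F [0.9 0.2 0.5] w 0.0853 toolx [1.    0.008 0.013] z [ 0.013  0.004 -1.   ]
rem tool [-2.8 -0.1  3.3] world [-2.8  0.1 -3.3]
clock 3.3 pos [ 0.6413 -0.1059  0.0124] F [ 0.8 -0.8 -0.2] w 0.0857 toolx [1.    0.008 0.012] z [ 0.012  0.004 -1.   ]
rem tool [-2.3  0.1  2.4] world [-2.3 -0.1 -2.4]
clock 3.35 pos [ 0.641  -0.1057  0.0124] F [ 0.7 -0.9  0. ] w 0.0856 toolx [1.    0.008 0.011] z [ 0.011  0.005 -1.   ]
rem tool [-2.1  0.3  2.4] world [-2.  -0.3 -2.4]
clock 3.4 pos [ 0.6411 -0.1057  0.0125] F [-0.4  0.1 -0.5] w 0.0851 toolx [1.    0.008 0.011] z [ 0.011  0.005 -1.   ]
rem tool [-2.1  0.3  2.5] world [-2.1 -0.3 -2.5]
```

>>> carry_out --series '[[[-1,0,2],0],[[0,0,0],0],[[0,0,0],0],[[0,0,0],0],[[0,0,0],0],[[0,0,0],0],[[0,0,0],0],[[0,0,0],0]]' --fingers 30 --squeeze 50

```text
clock: 4.12
position: [0.6406, -0.1058, 0.0108]
ee_rot: [-0.002, 1.0, 0.004, 0.006]
contact_force: [-0.2, -1.1, -0.9]
width: 0.03
```

Run:
```python
from h import *
plan([.639,-.106,.010],0)
f,K,Rc,t=cam("wrist"); np.savez("pics/w3.npz",f=f,K=K,R=Rc,t=t)
cv2.imwrite("pics/w3.png",cv2.resize(f,(800,600),interpolation=cv2.INTER_CUBIC))
plan([.639,-.106,.010],0)
```

```text
clock 4.12 pos [ 0.6406 -0.1058  0.0108] F [-0.2 -1.1 -0.9] w 0.03 toolx [1.    0.008 0.012] z [ 0.012  0.004 -1.   ]
rem tool [-1.6  0.2  0.8] world [-1.6 -0.2 -0.8]
clock 4.17 pos [ 0.6406 -0.1057  0.0108] F [-0.2  0.  -0.5] w 0.0301 toolx [1.    0.008 0.012] z [ 0.012  0.004 -1.   ]
rem tool [-1.6  0.3  0.8] world [-1.6 -0.3 -0.8]
```

View pics/w3.png

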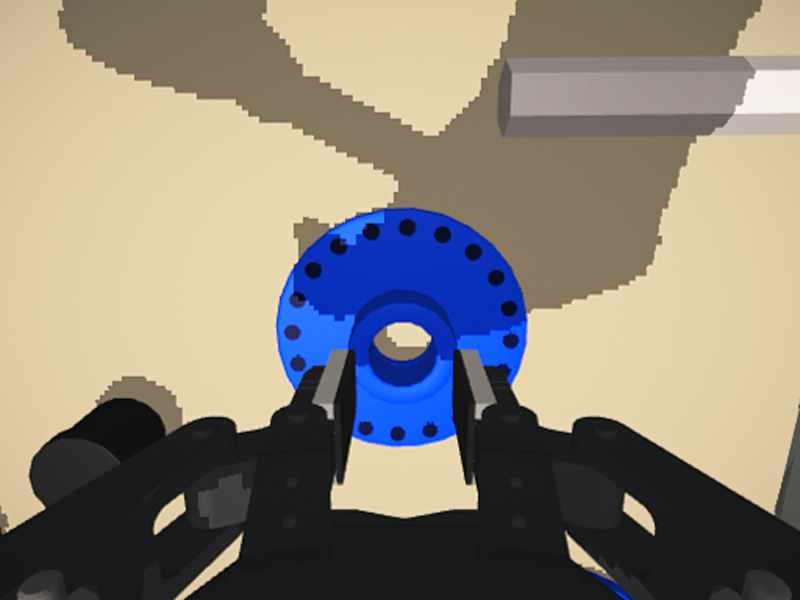

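Run:
```python
from h import *
d=np.load("pics/w3.npz"); K,Rc,t=d["K"],d["R"],d["t"]
p=np.array([.6406,-.1058,.0108])
print("TCP",proj(K,Rc,t,p)*1.5625,"grasp",proj(K,Rc,t,p+[0,0,.019])*1.5625)
print("L",[proj(K,Rc,t,p+[-.015,dy,dz])*1.5625 for dy in(-.011,.011) for dz in (0,.019,.038)])
print("hub",ray(K,Rc,t,403/1.5625,350/1.5625,.026),"disc",ray(K,Rc,t,402/1.5625,328/1.5625,.006))
e=cv2.resize(d["f"][190:320,150:350],(800,520),interpolation=cv2.INTER_CUBIC); cv2.imwrite("pics/w3c.png",e)
```

```text
TCP [402.8125  336.09375] grasp [403.4375 355.    ]
L [array([364.21875, 362.5    ]), array([360.625 , 384.0625]), array([356.40625, 410.625  ]), array([363.4375 , 308.59375]), array([359.6875 , 324.84375]), array([355.15625, 345.15625])]
hub [ 0.6405 -0.1055  0.026 ] disc [ 0.6403 -0.1042  0.006 ]
```

View pics/w3c.png

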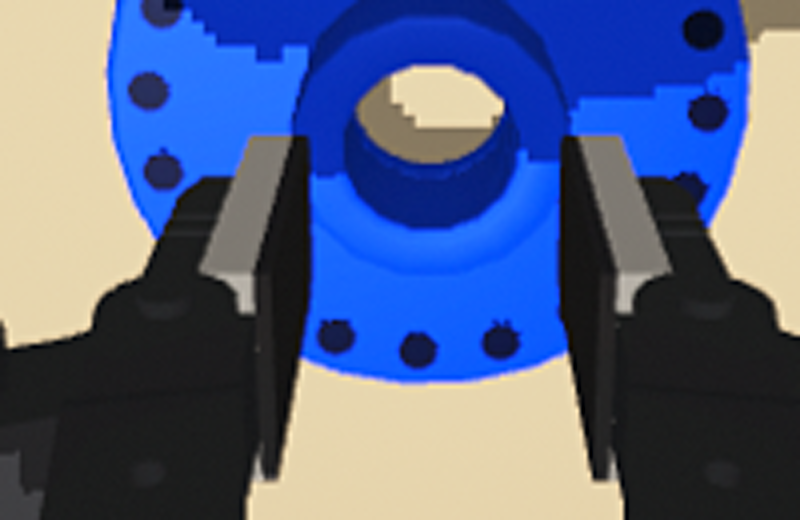

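Run:
```python
from h import *
d=np.load("pics/w3.npz"); K,Rc,t=d["K"],d["R"],d["t"]
print(ray(K,Rc,t,527/1.5625,325/1.5625,.006)-ray(K,Rc,t,277/1.5625,325/1.5625,.006), "cam",-Rc.T@t,"axis",Rc[2],K[0,0])
s=.0
# pad tip gap 30mm -> depth
g=(563-305)/4; print("depth if 30mm",K[0,0]*.030/g, "if 40",K[0,0]*.04/g)
for u,v in [(226.5,224),(291,224)]:
    dep=K[0,0]*.030/g; r=np.linalg.inv(K)@[u,v,1]*dep; print(Rc.T@(r-t))
```

```text
[0.098  0.0003 0.    ] cam [ 0.63819862 -0.03960889  0.19058898] axis [ 0.01362917 -0.25907667 -0.9657606 ] 317.89567931424386
depth if 30mm 0.14785845549499713 if 40 0.19714460732666286
[ 0.62550347 -0.09501396  0.05217236]
[ 0.65550047 -0.09479901  0.05253803]
```

The picture shows the pads above the hub: corners at crop (305,135) and (563,135), about z = 52 mm for a 30 mm gap. The force is zero. So the real finger ends sit about 40 mm behind the stated TCP. I'll open and feel my way down.

>>> carry_out --series '[[[-1,0,0],0],[[0,0,0],0],[[0,0,0],0],[[0,0,0],0],[[0,0,4],0],[[0,0,4],0],[[0,0,0],0]]' --fingers 62

```text
clock: 4.75
position: [0.6398, -0.1058, 0.0023]
ee_rot: [-0.002, 1.0, 0.004, 0.006]
contact_force: [-0.1, -0.1, -0.2]
width: 0.0619
```

```bash
python3 -c "
from h import *
plan([.639,-.106,.0],0)"
```

```text
clock 4.75 pos [ 0.6398 -0.1058  0.0023] F [-0.1 -0.1 -0.2] w 0.0619 toolx [1.    0.008 0.013] z [ 0.013  0.004 -1.   ]
rem tool [-0.8  0.2  2.3] world [-0.8 -0.2 -2.3]
```

TCP at 2.3 mm, below the disc top, and no contact force. That confirms the offset, so I'll keep going in small steps.

>>> carry_out --series '[[[0,0,4],0],[[0,0,4],0],[[0,0,4],0],[[0,0,4],0],[[0,0,0],0]]'

```text
clock: 5.17
position: [0.6395, -0.1055, -0.0162]
ee_rot: [-0.002, 1.0, 0.004, 0.006]
contact_force: [-0.3, 0.0, 0.5]
width: 0.0621
```

Run:
```python
from h import *
plan([.639,-.106,-.02],0)
f,K,Rc,t=cam("wrist"); np.savez("pics/w4.npz",f=f,K=K,R=Rc,t=t)
cv2.imwrite("pics/w4.png",cv2.resize(f,(800,600),interpolation=cv2.INTER_CUBIC))
```

```text
clock 5.17 pos [ 0.6395 -0.1055 -0.0162] F [-0.3  0.   0.5] w 0.0621 toolx [1.    0.008 0.011] z [ 0.011  0.005 -1.   ]
rem tool [-0.5  0.5  3.8] world [-0.5 -0.5 -3.8]
```

View pics/w4.png

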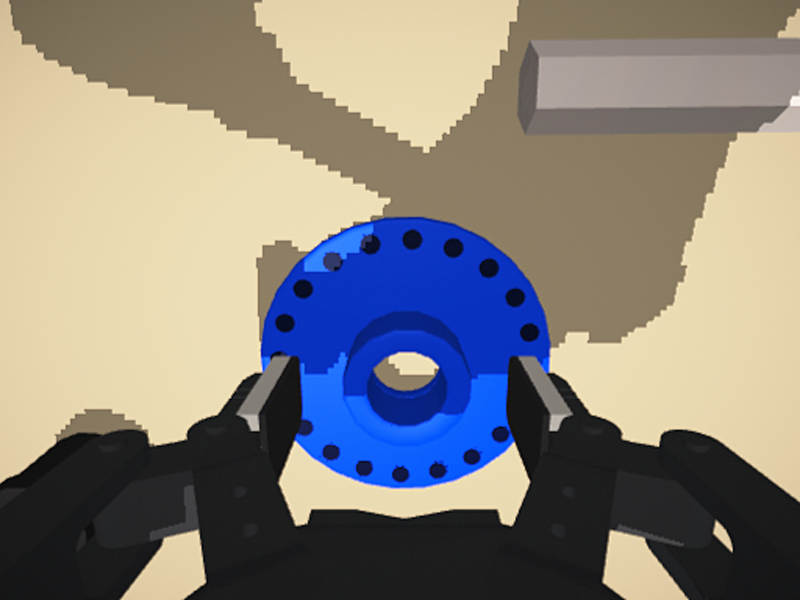

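The disc sits centred between the pads, hub at (407,380). Pad corners at (300,358) and (510,358) put the tips at about z = 26 mm, 42 mm above the TCP reading. I'll go down 12 mm more and close.

>>> carry_out --series '[[[0,0,4],0],[[0,0,4],0],[[0,0,3],0],[[0,0,0],0]]'

```text
clock: 5.55
position: [0.6402, -0.1056, -0.0277]
ee_rot: [-0.002, 1.0, 0.004, 0.006]
contact_force: [0.9, -0.4, -0.1]
width: 0.0621
```

>>> carry_out --series '[[[0,0,0],0],[[0,0,0],0],[[0,0,0],0],[[0,0,0],0],[[0,0,0],0]]' --fingers 30 --squeeze 50

```text
clock: 5.97
position: [0.6404, -0.1057, -0.0276]
ee_rot: [-0.002, 1.0, 0.004, 0.006]
contact_force: [0.4, -0.4, -1.7]
width: 0.0379
```

>>> carry_out --series '[[[0,0,0],0],[[0,0,-10],0],[[0,0,-20],0],[[0,0,-25],0],[[0,0,-25],0],[[0,0,-25],0],[[0,0,0],0]]'

```text
clock: 6.55
position: [0.6367, -0.1055, 0.0814]
ee_rot: [-0.003, 1.0, 0.004, 0.003]
contact_force: [1.3, -0.7, -0.4]
width: 0.0379
```

Run:
```python
from h import *
plan([.567,.281,.075],10)
```

```text
clock 6.55 pos [ 0.6367 -0.1055  0.0814] F [ 1.3 -0.7 -0.4] w 0.0379 toolx [1.    0.008 0.006] z [ 0.006  0.006 -1.   ]
rem tool [ -66.8 -387.     8.3] world [-69.7 386.5  -6.4]
[[[-7.0, -39.0, 1.0], 0.0], [[-7.0, -39.0, 1.0], 0.0], [[-7.0, -39.0, 1.0], 0.0], [[-7.0, -39.0, 1.0], 0.0], [[-7.0, -39.0, 1.0], 0.0], [[-7.0, -39.0, 1.0], 0.0], [[-7.0, -39.0, 1.0], 0.0], [[-7.0, -39.0, 1.0], 0.0], [[-7.0, -39.0, 1.0], 0.0], [[-7.0, -39.0, 1.0], 0.0]]
```

>>> carry_out --series '[[[-6,-36,0],0],[[-7,-39,0],0],[[-7,-39,0],0],[[-7,-39,0],0],[[-7,-39,0],0],[[-7,-39,0],0],[[-7,-39,0],0],[[-7,-39,0],0],[[-7,-39,0],0],[[-5,-30,0],0]]'

```text
clock: 7.38
position: [0.5674, 0.2775, 0.0817]
ee_rot: [0.0, 1.0, -0.003, 0.006]
contact_force: [-0.9, -0.6, -0.8]
width: 0.0378
```

Run:
```python
from h import *
plan([.567,.281,.075],0)
```

```text
clock 7.38 pos [0.5674 0.2775 0.0817] F [-0.9 -0.6 -0.8] w 0.0378 toolx [ 1.    -0.007  0.013] z [ 0.013 -0.    -1.   ]
rem tool [-0.5 -3.5  6.7] world [-0.4  3.5 -6.7]
```

>>> carry_out --series '[[[0,-1,0],0],[[0,0,0],0],[[0,0,0],0]]'

```text
clock: 7.63
position: [0.5639, 0.2861, 0.0803]
ee_rot: [-0.001, 1.0, 0.001, 0.005]
contact_force: [-0.7, -0.4, -0.3]
width: 0.0378
```

Run:
```python
from h import *
plan([.567,.281,.075],0)
f,K,Rc,t=cam("wrist"); np.savez("pics/w5.npz",f=f,K=K,R=Rc,t=t)
for p in [(.567,.281,.072),(.567,.281,.014)]: print(proj(K,Rc,t,p)*1.5625)
g,K2,R2,t2=cam("scene"); np.savez("pics/s5.npz",f=g,K=K2,R=R2,t=t2)
a=cv2.resize(f,(440,330)); u=proj(K2,R2,t2,(.567,.281,.07)).astype(int); print(u)
c=cv2.resize(g[max(0,u[1]-50):u[1]+50,u[0]-55:u[0]+55],(363,330),interpolation=cv2.INTER_CUBIC)
cv2.imwrite("pics/w5.png",np.hstack([a,c[:, :360]]))
```

```text
clock 7.63 pos [0.5639 0.2861 0.0803] F [-0.7 -0.4 -0.3] w 0.0378 toolx [1.    0.003 0.01 ] z [ 0.01   0.002 -1.   ]
rem tool [3.  5.2 5.3] world [ 3.1 -5.1 -5.3]
[410.3125  340.78125]
[407.65625 300.46875]
[301 102]
```

View pics/w5.png

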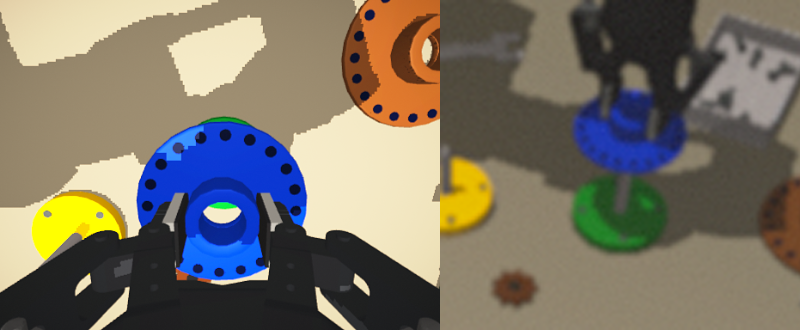

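Seed plate held level above the green stand, with 5 mm of overshoot to correct; then down.

>>> carry_out --series '[[[2,3,2],0],[[1,2,1],0],[[0,1,1],0],[[0,0,0],0],[[0,0,0],0]]'

```text
clock: 8.15
position: [0.5695, 0.272, 0.0759]
ee_rot: [0.0, 1.0, -0.003, 0.005]
contact_force: [-0.2, 0.5, -1.3]
width: 0.0376
```

Run:
```python
from h import *
plan([.567,.281,.045],0)
```

```text
clock 8.15 pos [0.5695 0.272  0.0759] F [-0.2  0.5 -1.3] w 0.0376 toolx [ 1.    -0.007  0.01 ] z [ 0.01 -0.   -1.  ]
rem tool [-2.9 -9.  30.9] world [ -2.5   9.  -30.9]
```

>>> carry_out --series '[[[0,0,0],0],[[0,0,0],0]]'

```text
clock: 8.32
position: [0.5698, 0.2711, 0.0759]
ee_rot: [0.0, 1.0, -0.004, 0.005]
contact_force: [-1.1, 0.2, -1.2]
width: 0.0376
```

Run:
```python
from h import *
for i in range(4): print(manip.get_state()["position"].round(4), manip.get_state()["qd"].round(3)); manip.get_image("top")
```

```text
[0.5698 0.2711 0.0759] [-0.007  0.001  0.002  0.    -0.001 -0.   ]
[0.5698 0.2712 0.0759] [ 0.006  0.001 -0.     0.002  0.001  0.002]
[0.5698 0.2714 0.0759] [ 0.004  0.002 -0.001  0.003  0.001 -0.001]
[0.5697 0.2715 0.0759] [ 0.005  0.    -0.001 -0.001 -0.001  0.   ]
```

>>> carry_out --series '[[[-2,-7,0],0],[[0,0,0],0],[[0,0,0],0],[[0,0,0],0]]'

```text
clock: 8.85
position: [0.5672, 0.2802, 0.076]
ee_rot: [-0.0, 1.0, -0.003, 0.005]
contact_force: [0.4, 0.5, 0.0]
width: 0.0379
```

Run:
```python
from h import *
plan([.567,.281,.045],0); print(manip.get_state()["qd"].round(3))
```

```text
clock 8.85 pos [0.5672 0.2802 0.076 ] F [0.4 0.5 0. ] w 0.0379 toolx [ 1.    -0.007  0.01 ] z [ 0.01  0.   -1.  ]
rem tool [-0.6 -0.8 31. ] world [ -0.2   0.8 -31. ]
[ 0.006  0.001 -0.001 -0.005  0.003 -0.001]
```

>>> carry_out --series '[[[0,-1,10],0],[[0,0,15],0],[[0,0,15],0],[[0,0,10],0],[[0,0,0],0],[[0,0,0],0]]'

```text
clock: 9.35
position: [0.568, 0.2821, 0.0224]
ee_rot: [-0.0, 1.0, -0.003, 0.006]
contact_force: [-0.8, 0.4, -0.9]
width: 0.0379
```

Run:
```python
from h import *
plan([.567,.281,-.0136],0)
```

```text
clock 9.35 pos [0.568  0.2821 0.0224] F [-0.8  0.4 -0.9] w 0.0379 toolx [ 1.    -0.006  0.012] z [ 0.012  0.001 -1.   ]
rem tool [-1.4  1.1 36. ] world [ -1.   -1.1 -36. ]
```

No contact so far, and the pin must be inside the bore (part bottom at 50 mm). Continuing.

>>> carry_out --series '[[[-1,0,10],0],[[0,0,10],0],[[0,0,7],0],[[0,0,3],0],[[0,0,2],0],[[0,0,0],0]]'

```text
clock: 9.85
position: [0.5682, 0.2823, -0.012]
ee_rot: [-0.001, 1.0, -0.003, 0.007]
contact_force: [-0.5, 0.2, -1.5]
width: 0.038
```

Run:
```python
from h import *
plan([.567,.281,-.0136],0)
```

```text
clock 9.85 pos [ 0.5682  0.2823 -0.012 ] F [-0.5  0.2 -1.5] w 0.038 toolx [ 1.    -0.006  0.013] z [ 0.013  0.001 -1.   ]
rem tool [-1.2  1.3  1.6] world [-1.2 -1.3 -1.6]
```

>>> carry_out --series '[[[0,0,1],0],[[0,0,1],0],[[0,0,0],0]]'

```text
clock: 10.1
position: [0.5688, 0.2825, -0.0134]
ee_rot: [-0.001, 1.0, -0.003, 0.007]
contact_force: [0.2, -0.9, -0.4]
width: 0.0375
```

>>> carry_out --series '[[[0,0,0],0],[[0,0,0],0],[[0,0,0],0],[[0,0,0],0]]' --fingers 66

```text
clock: 10.43
position: [0.5703, 0.2831, -0.0118]
ee_rot: [-0.001, 1.0, -0.003, 0.009]
contact_force: [0.4, -0.0, -0.3]
width: 0.0661
```

>>> carry_out --series '[[[0,0,-10],0],[[0,0,-25],0],[[0,0,-30],0],[[0,0,-30],0],[[0,0,-25],0],[[0,0,0],0],[[0,0,0],0]]' --fingers 85

```text
clock: 11.02
position: [0.5676, 0.2825, 0.1168]
ee_rot: [-0.001, 1.0, -0.003, 0.009]
contact_force: [-0.2, 0.5, -1.4]
width: 0.0847
```

Run:
```python
from h import *
plan([.431,-.1965,.08],0)
f,K,Rc,t=cam("wrist"); cv2.imwrite("pics/w6.png",cv2.resize(f,(640,480)))
```

```text
clock 11.02 pos [0.5676 0.2825 0.1168] F [-0.2  0.5 -1.4] w 0.0847 toolx [ 1.    -0.006  0.018] z [ 0.018  0.003 -1.   ]
rem tool [-134.4  479.9   33.1] world [-136.6 -479.   -36.8]
```

View pics/w6.png

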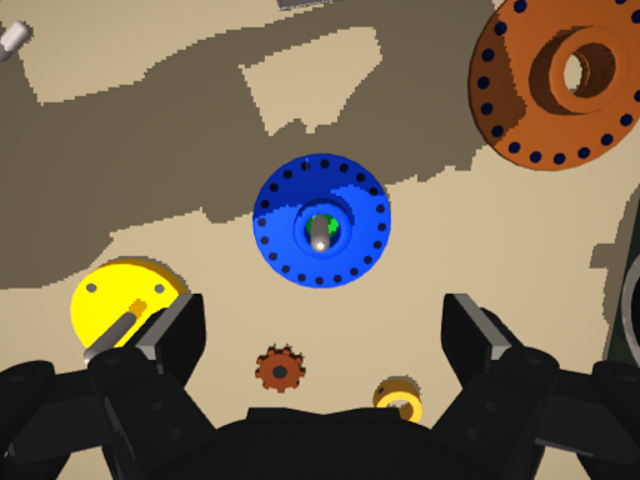

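The picture shows the seed plate seated with the pin through its bore, pin at (320,235). Next, the red wheel.

>>> carry_out --series '[[[-10,30,0],0],[[-11,38,0],0],[[-11,38,0],0],[[-11,38,0],0],[[-11,38,0],0],[[-11,38,0],0],[[-11,38,4],0],[[-11,38,5],0],[[-11,38,5],0],[[-11,38,5],0]]'

```text
clock: 11.9
position: [0.4503, -0.0937, 0.0841]
ee_rot: [-0.004, 1.0, 0.005, 0.005]
contact_force: [1.6, -0.2, -0.5]
width: 0.0854
```

>>> carry_out --series '[[[-10,34,5],0],[[-8,28,5],0],[[-4,14,4],0],[[0,0,0],0],[[0,0,0],0],[[0,0,0],0]]'

```text
clock: 12.4
position: [0.4195, -0.1776, 0.0623]
ee_rot: [-0.006, 1.0, -0.001, -0.002]
contact_force: [0.4, 0.8, 0.1]
width: 0.0846
```

Run:
```python
from h import *
plan([.431,-.1965,.04],0)
```

```text
clock 12.4 pos [ 0.4195 -0.1776  0.0623] F [0.4 0.8 0.1] w 0.0846 toolx [ 1.    -0.002 -0.003] z [-0.003  0.013 -1.   ]
rem tool [11.6 19.2 22.1] world [ 11.5 -18.9 -22.3]
```

>>> carry_out --series '[[[9,14,5],0],[[0,0,5],0],[[0,0,5],0],[[0,0,0],0],[[0,0,0],0]]'

```text
clock: 12.82
position: [0.4282, -0.1849, 0.0457]
ee_rot: [-0.008, 1.0, 0.002, -0.003]
contact_force: [-0.5, -0.9, -0.0]
width: 0.0849
```

Run:
```python
from h import *
plan([.431,-.1965,-.032],0)
f,K,Rc,t=cam("wrist")
for p in [(.431,-.1965,.022)]: 
    u=proj(K,Rc,t,p); print(u*1.5625); cv2.drawMarker(f,tuple(int(round(a)) for a in u),(255,255,0),0,12)
cv2.imwrite("pics/w7.png",cv2.resize(f,(800,600)))
```

```text
clock 12.82 pos [ 0.4282 -0.1849  0.0457] F [-0.5 -0.9 -0. ] w 0.0849 toolx [ 1.     0.004 -0.006] z [-0.006  0.017 -1.   ]
rem tool [ 3.2 12.9 77.5] world [  2.8 -11.6 -77.7]
[409.6875  342.96875]
```

View pics/w7.png

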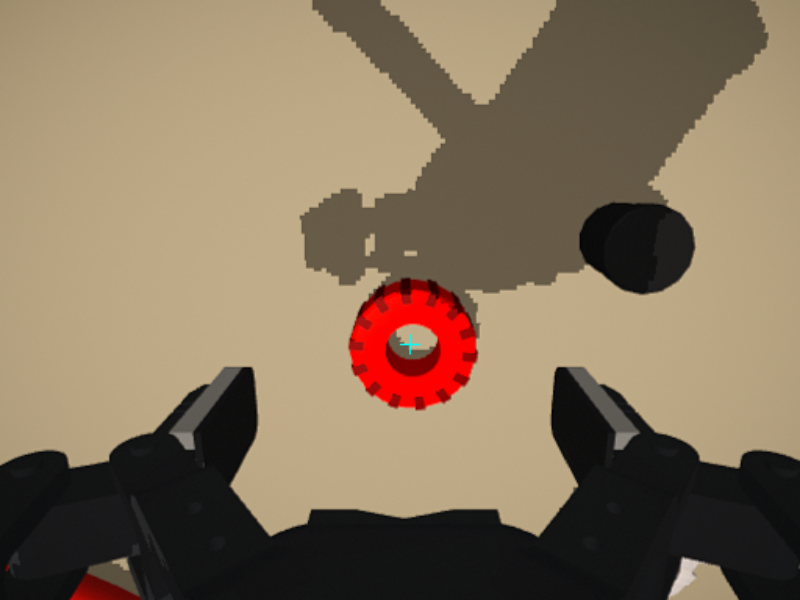

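Wheel centre at (413,346), within about 1 mm of the prediction. Going down.

>>> carry_out --series '[[[3,10,10],0],[[0,0,15],0],[[0,0,15],0],[[0,0,10],0],[[0,0,0],0],[[0,0,0],0]]'

```text
clock: 13.37
position: [0.4331, -0.1959, -0.0068]
ee_rot: [-0.007, 1.0, 0.004, -0.001]
contact_force: [0.6, 0.0, 0.6]
width: 0.0855
```

Run:
```python
from h import *
plan([.432,-.197,-.032],0)
```

```text
clock 13.37 pos [ 0.4331 -0.1959 -0.0068] F [0.6 0.  0.6] w 0.0855 toolx [ 1.     0.008 -0.002] z [-0.002  0.014 -1.   ]
rem tool [-1.1  1.5 25.2] world [ -1.1  -1.1 -25.2]
```

>>> carry_out --series '[[[-1,1,10],0],[[0,0,8],0],[[0,0,3],0],[[0,0,1],0],[[0,0,0],0]]'

```text
clock: 13.78
position: [0.434, -0.1984, -0.0284]
ee_rot: [-0.006, 1.0, 0.004, 0.001]
contact_force: [0.2, 1.4, 0.1]
width: 0.0851
```

>>> carry_out --series '[[[0,0,0],0],[[0,0,0],0],[[0,0,0],0],[[0,0,0],0],[[0,0,0],0],[[0,0,0],0]]' --fingers 45

```text
clock: 14.28
position: [0.4352, -0.1991, -0.0261]
ee_rot: [-0.005, 1.0, 0.004, 0.002]
contact_force: [0.5, -0.4, -0.3]
width: 0.0534
```

Run:
```python
from h import *
plan([.432,-.197,-.032],0)
```

```text
clock 14.28 pos [ 0.4352 -0.1991 -0.0261] F [ 0.5 -0.4 -0.3] w 0.0534 toolx [1.    0.008 0.004] z [ 0.004  0.009 -1.   ]
rem tool [-3.2 -2.   5.9] world [-3.2  2.1 -5.9]
```

>>> carry_out --series '[[[0,0,-10],0],[[0,0,-20],0],[[0,0,-25],0],[[0,0,-25],0],[[0,0,-20],0],[[0,0,0],0]]'

```text
clock: 14.78
position: [0.4327, -0.1985, 0.0755]
ee_rot: [-0.007, 1.0, 0.004, -0.001]
contact_force: [0.0, 0.4, -0.2]
width: 0.0533
```

Run:
```python
from h import *
plan([.567,.279,.085],0)
```

```text
clock 14.78 pos [ 0.4327 -0.1985  0.0755] F [ 0.   0.4 -0.2] w 0.0533 toolx [ 1.     0.008 -0.002] z [-0.002  0.013 -1.   ]
rem tool [ 138.2 -476.5   -3.3] world [134.3 477.5   9.5]
```

>>> carry_out --series '[[[9,-30,-2],0],[[11,-38,-2],0],[[11,-38,-2],0],[[11,-38,-1],0],[[11,-38,-1],0],[[11,-38,-1],0],[[11,-38,0],0],[[11,-38,0],0],[[11,-38,0],0],[[11,-38,0],0]]'

```text
clock: 15.62
position: [0.5402, 0.1806, 0.0809]
ee_rot: [-0.003, 1.0, -0.003, -0.003]
contact_force: [0.6, -1.1, -0.6]
width: 0.0528
```

>>> carry_out --series '[[[10,-34,0],0],[[8,-28,0],0],[[4,-12,0],0],[[0,0,0],0],[[0,0,0],0],[[0,0,0],0],[[0,0,0],0]]'

```text
clock: 16.2
position: [0.5598, 0.2636, 0.0723]
ee_rot: [-0.002, 1.0, 0.001, -0.008]
contact_force: [0.0, 0.0, -0.2]
width: 0.0532
```

Run:
```python
from h import *
plan([.567,.279,.085],0)
```

```text
clock 16.2 pos [0.5598 0.2636 0.0723] F [ 0.   0.  -0.2] w 0.0532 toolx [ 1.     0.002 -0.015] z [-0.015  0.004 -1.   ]
rem tool [  7.  -15.5 -12.7] world [ 7.2 15.4 12.7]
```

>>> carry_out --series '[[[6,-12,-3],0],[[0,0,0],0],[[0,0,0],0],[[0,0,0],0]]'

```text
clock: 16.53
position: [0.5641, 0.2682, 0.0752]
ee_rot: [-0.0, 1.0, -0.002, -0.009]
contact_force: [0.2, 0.2, -0.9]
width: 0.053
```

Run:
```python
from h import *
plan([.5675,.2795,.0139],0); print(manip.get_state()["qd"].round(3))
```

```text
clock 16.53 pos [0.5641 0.2682 0.0752] F [ 0.2  0.2 -0.9] w 0.053 toolx [ 1.    -0.004 -0.018] z [-0.018  0.    -1.   ]
rem tool [  4.5 -11.3  61.2] world [  3.4  11.3 -61.3]
[-0.024 -0.011  0.024 -0.012  0.01  -0.005]
```

>>> carry_out --series '[[[4,-9,0],0],[[0,0,0],0],[[0,0,0],0],[[0,0,0],0]]'

```text
clock: 16.87
position: [0.568, 0.2752, 0.0754]
ee_rot: [0.0, 1.0, -0.003, -0.009]
contact_force: [0.7, 0.1, -0.8]
width: 0.0531
```

Run:
```python
from h import *
plan([.5675,.2795,.0139],0); print(manip.get_state()["qd"].round(3))
```

```text
clock 16.87 pos [0.568  0.2752 0.0754] F [ 0.7  0.1 -0.8] w 0.0531 toolx [ 1.    -0.007 -0.019] z [-0.019 -0.001 -1.   ]
rem tool [ 0.6 -4.3 61.5] world [ -0.5   4.3 -61.5]
[ 0.    -0.001  0.004 -0.005  0.006  0.   ]
```

>>> carry_out --series '[[[1,-4,5],0],[[0,0,10],0],[[0,0,12],0],[[0,0,10],0],[[0,0,4],0],[[0,0,0],0]]'

```text
clock: 17.37
position: [0.5676, 0.2799, 0.03]
ee_rot: [0.001, 1.0, -0.003, -0.01]
contact_force: [0.0, -0.0, -0.3]
width: 0.0535
```

Run:
```python
from h import *
plan([.5675,.2795,.0139],0)
```

```text
clock 17.37 pos [0.5676 0.2799 0.03  ] F [ 0.  -0.  -0.3] w 0.0535 toolx [ 1.    -0.006 -0.02 ] z [-0.02  -0.001 -1.   ]
rem tool [ 0.3  0.3 16.1] world [ -0.1  -0.4 -16.1]
```

>>> carry_out --series '[[[0,0,6],0],[[0,0,5],0],[[0,0,2],0],[[0,0,1],0],[[0,0,0],0]]'

```text
clock: 17.78
position: [0.5672, 0.2798, 0.0141]
ee_rot: [0.001, 1.0, -0.003, -0.01]
contact_force: [-0.3, 0.1, -0.8]
width: 0.0534
```

Run:
```python
from h import *
plan([.5675,.2795,.0139],0)
```

```text
clock 17.78 pos [0.5672 0.2798 0.0141] F [-0.3  0.1 -0.8] w 0.0534 toolx [ 1.    -0.006 -0.02 ] z [-0.02  -0.001 -1.   ]
rem tool [0.4 0.3 0.2] world [ 0.3 -0.3 -0.2]
```

>>> carry_out --series '[[[0,0,1],0],[[0,0,0],0]]'

```text
clock: 17.95
position: [0.5677, 0.2799, 0.0138]
ee_rot: [0.001, 1.0, -0.003, -0.01]
contact_force: [0.3, 0.3, -0.2]
width: 0.0533
```

>>> carry_out --series '[[[0,0,0],0],[[0,0,0],0],[[0,0,0],0],[[0,0,0],0],[[0,0,0],0]]' --fingers 85

```text
clock: 18.37
position: [0.5691, 0.2805, 0.0155]
ee_rot: [-0.0, 1.0, -0.003, -0.008]
contact_force: [1.0, -0.5, 0.1]
width: 0.0848
```

>>> carry_out --series '[[[0,0,-10],0],[[0,0,-25],0],[[0,0,-30],0],[[0,0,-20],0],[[0,0,0],0],[[0,0,0],0]]'

```text
clock: 18.87
position: [0.5697, 0.2801, 0.1056]
ee_rot: [0.0, 1.0, -0.003, -0.009]
contact_force: [-0.3, 0.3, -1.0]
width: 0.0847
```

Run:
```python
from h import *
plan([.630,.119,.05],0)
f,K,Rc,t=cam("wrist"); cv2.imwrite("pics/w8.png",cv2.resize(f,(640,480)))
```

```text
clock 18.87 pos [0.5697 0.2801 0.1056] F [-0.3  0.3 -1. ] w 0.0847 toolx [ 1.    -0.006 -0.018] z [-0.018 -0.    -1.   ]
rem tool [ 62.2 160.8  54.6] world [  60.3 -161.1  -55.6]
```

View pics/w8.png

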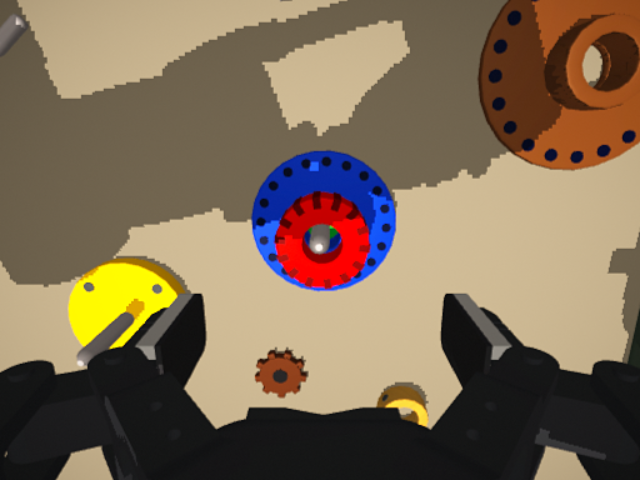

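Wheel on, pin through its bore at (320,240). Now the collar.

>>> carry_out --series '[[[10,26,0],0],[[13,34,4],0],[[13,34,10],0],[[12,30,12],0],[[8,20,12],0],[[3,8,10],0],[[0,0,0],0],[[0,0,0],0],[[0,0,0],0]]'

```text
clock: 19.67
position: [0.6229, 0.1254, 0.0459]
ee_rot: [-0.001, 1.0, -0.001, -0.015]
contact_force: [-1.1, 0.1, -0.2]
width: 0.0849
```

Run:
```python
from h import *
plan([.630,.1185,-.034],0)
```

```text
clock 19.67 pos [0.6229 0.1254 0.0459] F [-1.1  0.1 -0.2] w 0.0849 toolx [ 1.    -0.002 -0.031] z [-0.031  0.002 -1.   ]
rem tool [ 9.6  7.  79.7] world [  7.1  -6.9 -79.9]
```

>>> carry_out --series '[[[8,6,5],0],[[1,0,12],0],[[0,0,15],0],[[0,0,12],0],[[0,0,0],0],[[0,0,0],0],[[0,0,0],0]]'

```text
clock: 20.25
position: [0.6319, 0.1268, 0.0003]
ee_rot: [-0.002, 1.0, 0.003, -0.013]
contact_force: [0.8, -0.5, 0.8]
width: 0.0849
```

Run:
```python
from h import *
plan([.630,.1185,-.034],0)
```

```text
clock 20.25 pos [6.319e-01 1.268e-01 3.000e-04] F [ 0.8 -0.5  0.8] w 0.0849 toolx [ 1.     0.007 -0.026] z [-0.026  0.004 -1.   ]
rem tool [-1.1  8.4 34.3] world [ -1.9  -8.3 -34.3]
```

>>> carry_out --series '[[[-1,8,4],0],[[0,0,4],0],[[0,0,4],0],[[0,0,0],0]]'

```text
clock: 20.58
position: [0.6322, 0.1188, -0.0106]
ee_rot: [-0.002, 1.0, 0.004, -0.011]
contact_force: [-0.2, -0.1, -0.5]
width: 0.0852
```

Run:
```python
from h import *
plan([.630,.1185,-.034],0)
```

```text
clock 20.58 pos [ 0.6322  0.1188 -0.0106] F [-0.2 -0.1 -0.5] w 0.0852 toolx [ 1.     0.008 -0.022] z [-0.022  0.005 -1.   ]
rem tool [-1.7  0.4 23.4] world [ -2.2  -0.3 -23.4]
```

>>> carry_out --series '[[[-1,0,8],0],[[0,0,8],0],[[0,0,4],0],[[0,0,2],0],[[0,0,0],0]]'

```text
clock: 21.0
position: [0.6306, 0.1185, -0.0349]
ee_rot: [-0.002, 1.0, 0.004, -0.011]
contact_force: [0.8, -0.3, -0.5]
width: 0.0849
```

>>> carry_out --series '[[[0,0,1],0],[[0,0,0],0],[[0,0,0],0],[[0,0,0],0],[[0,0,0],0],[[0,0,0],0],[[0,0,0],0]]' --fingers 30

```text
clock: 21.58
position: [0.6308, 0.1187, -0.0356]
ee_rot: [-0.002, 1.0, 0.004, -0.011]
contact_force: [0.0, 1.0, -1.9]
width: 0.0384
```

Run:
```python
from h import *
plan([.630,.1185,-.034],0)
```

```text
clock 21.58 pos [ 0.6308  0.1187 -0.0356] F [ 0.   1.  -1.9] w 0.0384 toolx [ 1.     0.007 -0.021] z [-0.021  0.005 -1.   ]
rem tool [-0.9  0.2 -1.6] world [-0.8 -0.2  1.6]
```

>>> carry_out --series '[[[0,0,-10],0],[[0,0,-20],0],[[0,0,-28],0],[[0,0,-28],0],[[0,0,-20],0],[[0,0,0],0],[[0,0,0],0]]'

```text
clock: 22.17
position: [0.631, 0.118, 0.0752]
ee_rot: [-0.002, 1.0, 0.004, -0.013]
contact_force: [-0.6, 0.2, -2.5]
width: 0.0382
```

>>> carry_out --series '[[[-8,-22,0],0],[[-13,-32,0],0],[[-13,-32,0],0],[[-12,-28,0],0],[[-8,-20,0],0],[[-4,-10,0],0],[[0,0,0],0],[[0,0,0],0],[[0,0,0],0]]'

```text
clock: 22.92
position: [0.5653, 0.2619, 0.0665]
ee_rot: [0.001, 1.0, 0.002, -0.02]
contact_force: [-0.0, -0.7, -1.4]
width: 0.0379
```

Run:
```python
from h import *
plan([.567,.281,.0264],0); print(manip.get_state()["qd"].round(3))
```

```text
clock 22.92 pos [0.5653 0.2619 0.0665] F [-0.  -0.7 -1.4] w 0.0379 toolx [ 0.999  0.004 -0.039] z [-0.039 -0.003 -0.999]
rem tool [  3.4 -19.2  40. ] world [  1.7  19.1 -40.1]
[-0.012  0.009  0.008 -0.019 -0.006 -0.007]
```

>>> carry_out --series '[[[3,-16,-3],0],[[0,0,0],0],[[0,0,0],0],[[0,0,0],0]]'

```text
clock: 23.25
position: [0.5705, 0.2719, 0.0679]
ee_rot: [0.003, 1.0, -0.001, -0.02]
contact_force: [-0.8, -0.2, -1.6]
width: 0.0379
```

Run:
```python
from h import *
plan([.5675,.281,.0264],0); print(manip.get_state()["qd"].round(3))
```

```text
clock 23.25 pos [0.5705 0.2719 0.0679] F [-0.8 -0.2 -1.6] w 0.0379 toolx [ 0.999 -0.002 -0.041] z [-0.041 -0.007 -0.999]
rem tool [-1.3 -9.4 41.5] world [ -3.    9.1 -41.5]
[-0.024  0.002  0.007 -0.021  0.005 -0.007]
```

>>> carry_out --series '[[[-1,-9,0],0],[[0,0,0],0],[[0,0,0],0],[[0,0,0],0]]'

```text
clock: 23.58
position: [0.57, 0.2784, 0.0675]
ee_rot: [0.004, 1.0, -0.002, -0.021]
contact_force: [-0.4, 0.6, -1.8]
width: 0.038
```

Run:
```python
from h import *
plan([.566,.281,.0264],0); print(manip.get_state()["qd"].round(3))
```

```text
clock 23.58 pos [0.57   0.2784 0.0675] F [-0.4  0.6 -1.8] w 0.038 toolx [ 0.999 -0.005 -0.041] z [-0.041 -0.008 -0.999]
rem tool [-2.3 -2.9 41.2] world [ -4.    2.6 -41.1]
[-0.004 -0.     0.001 -0.007  0.002 -0.001]
```

>>> carry_out --series '[[[-2,-3,4],0],[[0,0,7],0],[[0,0,7],0],[[0,0,6],0],[[0,0,3],0],[[0,0,0],0]]'

```text
clock: 24.08
position: [0.5657, 0.2811, 0.0373]
ee_rot: [0.004, 1.0, -0.002, -0.021]
contact_force: [0.4, -0.1, -1.3]
width: 0.0377
```

Run:
```python
from h import *
plan([.566,.281,.0264],0)
```

```text
clock 24.08 pos [0.5657 0.2811 0.0373] F [ 0.4 -0.1 -1.3] w 0.0377 toolx [ 0.999 -0.005 -0.042] z [-0.042 -0.009 -0.999]
rem tool [ 0.8  0.  10.8] world [  0.3  -0.1 -10.9]
```

>>> carry_out --series '[[[0,0,3],0],[[0,0,3],0],[[0,0,2],0],[[0,0,1],0],[[0,0,0],0]]'

```text
clock: 24.5
position: [0.5652, 0.2809, 0.0268]
ee_rot: [0.005, 1.0, -0.002, -0.022]
contact_force: [-0.4, -0.8, -1.8]
width: 0.0377
```

Run:
```python
from h import *
plan([.566,.281,.0264],0)
```

```text
clock 24.5 pos [0.5652 0.2809 0.0268] F [-0.4 -0.8 -1.8] w 0.0377 toolx [ 0.999 -0.005 -0.043] z [-0.043 -0.009 -0.999]
rem tool [ 0.8 -0.1  0.4] world [ 0.8  0.1 -0.4]
```

>>> carry_out --series '[[[0,0,1],0],[[0,0,0],0],[[0,0,1],0],[[0,0,0],0]]'

```text
clock: 24.83
position: [0.5666, 0.2814, 0.0267]
ee_rot: [0.004, 1.0, -0.002, -0.02]
contact_force: [-0.4, -0.5, -1.6]
width: 0.0381
```

>>> carry_out --series '[[[0,0,0],0],[[0,0,0],0],[[0,0,0],0],[[0,0,0],0],[[0,0,0],0]]' --fingers 85

```text
clock: 25.25
position: [0.5671, 0.2816, 0.0271]
ee_rot: [0.004, 1.0, -0.002, -0.019]
contact_force: [-0.2, 0.3, 0.6]
width: 0.0849
```

>>> carry_out --series '[[[0,0,-10],0],[[0,0,-25],0],[[0,0,-30],0],[[0,0,-20],0],[[0,0,0],0],[[0,0,0],0]]'

```text
clock: 25.75
position: [0.5696, 0.2819, 0.1167]
ee_rot: [0.004, 1.0, -0.002, -0.02]
contact_force: [-0.0, -0.4, -1.1]
width: 0.0849
```

Run:
```python
from h import *
plan([.551,-.309,.09],0)
f,K,Rc,t=cam("wrist"); cv2.imwrite("pics/w9.png",cv2.resize(f,(640,480)))
```

```text
clock 25.75 pos [0.5696 0.2819 0.1167] F [-0.  -0.4 -1.1] w 0.0849 toolx [ 0.999 -0.005 -0.041] z [-0.041 -0.008 -0.999]
rem tool [-14.8 590.7  32.3] world [ -18.6 -590.9  -26.7]
```

View pics/w9.png

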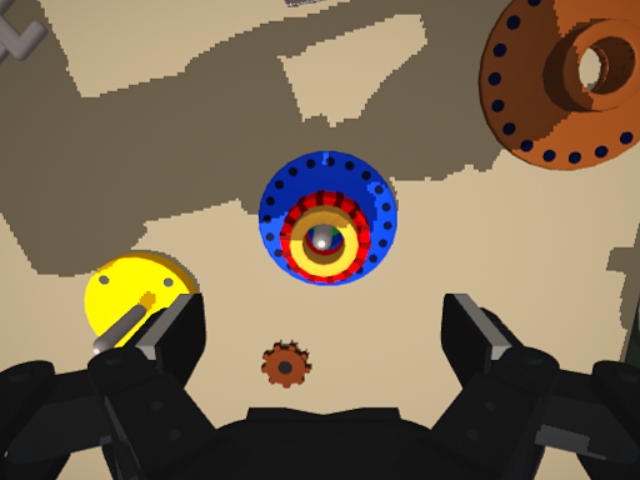

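Green stack is complete: the pin shows through the collar at (322,240). Now the sprocket.

>>> carry_out --series '[[[0,30,0],0],[[-1,39,0],0],[[-1,40,0],0],[[-1,40,0],0],[[-1,40,0],0],[[-1,40,0],0],[[-1,40,2],0],[[-1,40,2],0],[[-1,40,2],0],[[-1,40,2],0]]'

```text
clock: 26.63
position: [0.5522, -0.1117, 0.0989]
ee_rot: [0.001, 1.0, 0.005, -0.029]
contact_force: [1.8, 0.4, -0.1]
width: 0.0848
```

Run:
```python
from h import *
plan([.551,-.309,.09],0)
```

```text
clock 26.63 pos [ 0.5522 -0.1117  0.0989] F [ 1.8  0.4 -0.1] w 0.0848 toolx [ 0.998  0.011 -0.057] z [-0.057 -0.002 -0.998]
rem tool [ -2.9 197.2   9.4] world [  -1.2 -197.3   -8.9]
```

>>> carry_out --series '[[[0,22,0],0],[[0,22,0],0],[[0,22,0],0],[[0,22,0],0],[[0,22,0],0],[[0,20,0],0],[[0,15,0],0],[[0,10,0],0],[[0,0,0],0],[[0,0,0],0]]'

```text
clock: 27.47
position: [0.5424, -0.2808, 0.085]
ee_rot: [-0.004, 0.999, -0.0, -0.039]
contact_force: [0.4, 0.4, 0.1]
width: 0.0849
```

Run:
```python
from h import *
plan([.551,-.309,.06],0)
```

```text
clock 27.47 pos [ 0.5424 -0.2808  0.085 ] F [0.4 0.4 0.1] w 0.0849 toolx [ 0.997 -0.    -0.079] z [-0.079  0.007 -0.997]
rem tool [10.5 28.4 24. ] world [  8.6 -28.2 -25. ]
```

Tilt has built up to 4.5° because the shoulder droops in sideways travel. I'll test whether vertical moves undo it.

>>> carry_out --series '[[[8,24,-10],0],[[0,0,-40],0],[[0,0,-40],0],[[0,0,0],0],[[0,0,0],0]]'

```text
clock: 27.88
position: [0.556, -0.2981, 0.173]
ee_rot: [-0.009, 0.999, 0.002, -0.044]
contact_force: [-0.1, 0.5, -0.8]
width: 0.0849
```

>>> carry_out --series '[[[0,0,40],0],[[0,0,40],0],[[0,0,0],0],[[0,0,0],0]]'

```text
clock: 28.22
position: [0.5517, -0.2932, 0.0944]
ee_rot: [-0.007, 0.999, 0.005, -0.04]
contact_force: [-0.4, -0.5, 1.2]
width: 0.085
```

>>> carry_out --series '[[[0,0,-10],0],[[0,0,-10],0],[[0,0,-10],0],[[0,0,-10],0],[[0,0,-10],0],[[0,0,-10],0],[[0,0,0],0],[[0,0,0],0]]'

```text
clock: 28.88
position: [0.5639, -0.2956, 0.1753]
ee_rot: [-0.002, 0.999, 0.006, -0.031]
contact_force: [1.1, 0.0, -0.8]
width: 0.085
```

Run:
```python
from h import *
plan([.551,-.309,.06],0)
```

```text
clock 28.88 pos [ 0.5639 -0.2956  0.1753] F [ 1.1  0.  -0.8] w 0.085 toolx [ 0.998  0.011 -0.063] z [-0.063  0.003 -0.998]
rem tool [ -5.8  13.7 115.8] world [ -12.9  -13.4 -115.3]
```

Fast down and slow up both reduce the tilt, so I'll run two more cycles.

>>> carry_out --series '[[[0,0,40],0],[[0,0,40],0],[[0,0,0],0],[[0,0,-10],0],[[0,0,-10],0],[[0,0,-10],0],[[0,0,-10],0],[[0,0,-10],0],[[0,0,-10],0],[[0,0,0],0]]'

```text
clock: 29.72
position: [0.5726, -0.301, 0.1822]
ee_rot: [0.008, 1.0, 0.006, -0.017]
contact_force: [-0.4, -0.8, 0.7]
width: 0.0849
```

>>> carry_out --series '[[[0,0,40],0],[[0,0,40],0],[[0,0,0],0],[[0,0,-10],0],[[0,0,-10],0],[[0,0,-10],0],[[0,0,-10],0],[[0,0,-10],0],[[0,0,-10],0],[[0,0,0],0]]'

```text
clock: 30.55
position: [0.5848, -0.3084, 0.1993]
ee_rot: [0.021, 1.0, 0.006, 0.003]
contact_force: [0.3, -1.2, 0.6]
width: 0.0848
```

Run:
```python
from h import *
plan([.551,-.309,.06],0)
```

```text
clock 30.55 pos [ 0.5848 -0.3084  0.1993] F [ 0.3 -1.2  0.6] w 0.0848 toolx [1.    0.012 0.006] z [ 0.006 -0.041 -0.999]
rem tool [-34.6  -5.5 139. ] world [ -33.8   -0.6 -139.3]
```

>>> carry_out --series '[[[-14,0,20],0],[[-14,0,25],0],[[-4,0,25],0],[[0,0,20],0],[[0,0,0],0],[[0,0,0],0]]'

```text
clock: 31.05
position: [0.562, -0.3182, 0.1266]
ee_rot: [0.03, 0.999, 0.006, 0.016]
contact_force: [1.4, -1.0, 0.4]
width: 0.0851
```

Run:
```python
from h import *
plan([.551,-.311,-.03],0)
f,K,Rc,t=cam("wrist")
for p in [(.551,-.309,.026)]: 
    u=proj(K,Rc,t,p); print(u*1.5625); cv2.drawMarker(f,tuple(int(round(a)) for a in u),(255,0,255),0,12)
cv2.imwrite("pics/w10.png",cv2.resize(f,(800,600)))
```

```text
clock 31.05 pos [ 0.562  -0.3182  0.1266] F [ 1.4 -1.   0.4] w 0.0851 toolx [0.999 0.013 0.032] z [ 0.033 -0.059 -0.998]
rem tool [-15.9 -16.6 155.4] world [ -11.     7.2 -156.6]
[378.28125 249.375  ]
```

View pics/w10.png

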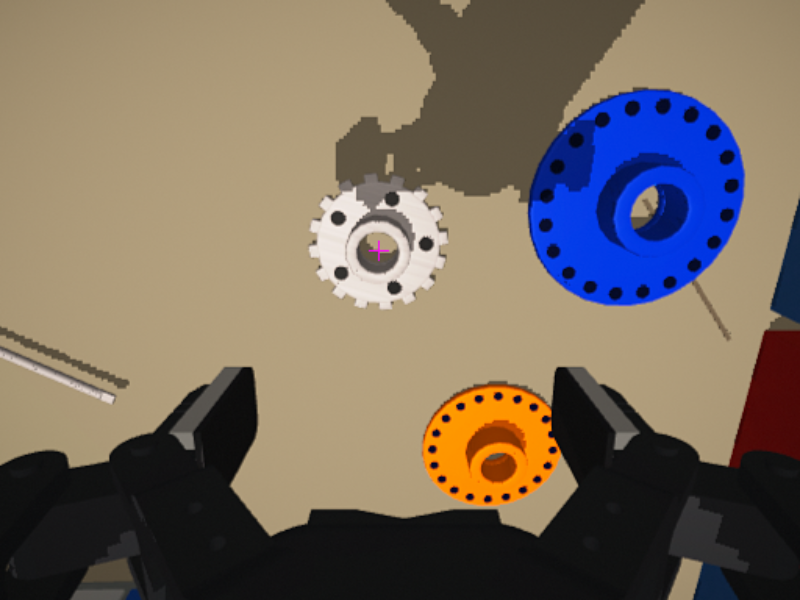

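Sprocket hub at (379,250), right on the prediction. The tilt is now over-corrected, so one slow side sweep should bring it back before I descend.

>>> carry_out --series '[[[-4,-22,0],0],[[-4,-22,0],0],[[-4,-22,0],0],[[0,-22,0],0],[[0,-22,0],0],[[0,22,0],0],[[0,22,0],0],[[0,22,0],0],[[0,20,0],0],[[0,10,0],0]]'

```text
clock: 31.93
position: [0.5639, -0.3044, 0.1498]
ee_rot: [0.038, 0.999, 0.01, 0.032]
contact_force: [0.4, -0.3, -0.1]
width: 0.0855
```

>>> carry_out --series '[[[0,0,0],0],[[0,0,0],0]]'

```text
clock: 32.1
position: [0.5658, -0.3072, 0.1533]
ee_rot: [0.039, 0.999, 0.008, 0.035]
contact_force: [0.9, 0.6, -0.4]
width: 0.085
```

Run:
```python
from h import *
plan([.551,-.309,-.03],0)
```

```text
clock 32.1 pos [ 0.5658 -0.3072  0.1533] F [ 0.9  0.6 -0.4] w 0.085 toolx [0.997 0.02  0.068] z [ 0.07  -0.078 -0.995]
rem tool [-27.3 -12.9 181.4] world [ -14.8   -1.8 -183.3]
```

>>> carry_out --series '[[[0,0,-40],0],[[0,0,-40],0],[[0,0,0],0],[[0,0,10],0],[[0,0,10],0],[[0,0,10],0],[[0,0,10],0],[[0,0,10],0],[[0,0,10],0],[[0,0,0],0]]'

```text
clock: 32.93
position: [0.5611, -0.2963, 0.1648]
ee_rot: [0.034, 0.999, 0.01, 0.03]
contact_force: [-0.2, 0.1, -0.8]
width: 0.0851
```

Run:
```python
from h import *
plan([.551,-.309,-.03],0)
```

```text
clock 32.93 pos [ 0.5611 -0.2963  0.1648] F [-0.2  0.1 -0.8] w 0.0851 toolx [0.998 0.023 0.059] z [ 0.06  -0.067 -0.996]
rem tool [-21.8  -0.7 194.2] world [ -10.1  -12.7 -194.8]
```

>>> carry_out --series '[[[0,0,-41],0],[[0,0,-41],0],[[0,0,10],0],[[0,0,10],0],[[0,0,10],0],[[0,0,10],0],[[0,0,10],0],[[0,0,10],0],[[0,0,10],0],[[0,0,10],0]]'

```text
clock: 33.77
position: [0.5565, -0.2941, 0.1527]
ee_rot: [0.029, 0.999, 0.01, 0.022]
contact_force: [1.1, 1.0, 0.1]
width: 0.0849
```

>>> carry_out --series '[[[0,0,-41],0],[[0,0,-41],0],[[0,0,10],0],[[0,0,10],0],[[0,0,10],0],[[0,0,10],0],[[0,0,10],0],[[0,0,10],0],[[0,0,10],0],[[0,0,10],0]]'

```text
clock: 34.6
position: [0.5481, -0.2891, 0.1342]
ee_rot: [0.021, 1.0, 0.01, 0.011]
contact_force: [0.4, 0.6, -0.5]
width: 0.0851
```

Run:
```python
from h import *
plan([.551,-.309,-.03],0)
```

```text
clock 34.6 pos [ 0.5481 -0.2891  0.1342] F [ 0.4  0.6 -0.5] w 0.0851 toolx [1.    0.02  0.021] z [ 0.022 -0.042 -0.999]
rem tool [ -1.   13.  164.9] world [   2.9  -19.9 -164.2]
```

>>> carry_out --series '[[[0,0,-41],0],[[0,0,-41],0],[[0,1,10],0],[[0,1,10],0],[[0,1,10],0],[[0,2,10],0],[[0,2,10],0],[[0,2,10],0],[[0,2,10],0],[[0,2,10],0]]'

```text
clock: 35.43
position: [0.5402, -0.298, 0.1173]
ee_rot: [0.014, 1.0, 0.01, 0.0]
contact_force: [-0.4, 0.2, -0.6]
width: 0.085
```

>>> carry_out --series '[[[0,0,15],0],[[0,0,15],0],[[0,0,15],0],[[0,0,15],0],[[0,0,0],0],[[0,0,0],0]]'

```text
clock: 35.93
position: [0.537, -0.2996, 0.046]
ee_rot: [0.011, 1.0, 0.009, -0.004]
contact_force: [0.3, -0.6, -0.7]
width: 0.085
```

Run:
```python
from h import *
plan([.551,-.309,-.03],0)
```

```text
clock 35.93 pos [ 0.537  -0.2996  0.046 ] F [ 0.3 -0.6 -0.7] w 0.085 toolx [ 1.     0.018 -0.007] z [-0.007 -0.023 -1.   ]
rem tool [14.4  8.  76.1] world [ 14.   -9.4 -76. ]
```

Tilt is now within 1.4°. Finish the approach.

>>> carry_out --series '[[[12,8,5],0],[[0,0,8],0],[[0,0,8],0],[[0,0,0],0],[[0,0,0],0],[[0,0,0],0]]' --fingers 64

```text
clock: 36.43
position: [0.5484, -0.3077, 0.0249]
ee_rot: [0.011, 1.0, 0.009, -0.004]
contact_force: [0.1, -0.5, 0.0]
width: 0.0638
```

Run:
```python
from h import *
plan([.551,-.310,-.028],0)
```

```text
clock 36.43 pos [ 0.5484 -0.3077  0.0249] F [ 0.1 -0.5  0. ] w 0.0638 toolx [ 1.     0.018 -0.007] z [-0.007 -0.023 -1.   ]
rem tool [ 2.9  1.1 52.9] world [  2.6  -2.3 -52.9]
```

>>> carry_out --series '[[[3,2,10],0],[[0,0,15],0],[[0,0,10],0],[[0,0,4],0],[[0,0,3],0],[[0,0,0],0]]'

```text
clock: 36.93
position: [0.5522, -0.3113, -0.0182]
ee_rot: [0.012, 1.0, 0.009, -0.002]
contact_force: [-0.1, -0.8, 0.5]
width: 0.0641
```

Run:
```python
from h import *
plan([.551,-.310,-.028],0)
```

```text
clock 36.93 pos [ 0.5522 -0.3113 -0.0182] F [-0.1 -0.8  0.5] w 0.0641 toolx [ 1.     0.018 -0.004] z [-0.004 -0.025 -1.   ]
rem tool [-1.2 -1.6  9.8] world [-1.2  1.3 -9.8]
```

>>> carry_out --series '[[[-1,-1,4],0],[[0,0,4],0],[[0,0,1],0],[[0,0,0],0]]'

```text
clock: 37.27
position: [0.5517, -0.3108, -0.0274]
ee_rot: [0.013, 1.0, 0.009, -0.001]
contact_force: [-0.7, -0.4, 0.8]
width: 0.064
```

>>> carry_out --series '[[[0,0,0],0],[[0,0,0],0],[[0,0,0],0],[[0,0,0],0],[[0,0,0],0],[[0,0,0],0]]' --fingers 28 --squeeze 60

```text
clock: 37.77
position: [0.5518, -0.3109, -0.0264]
ee_rot: [0.013, 1.0, 0.009, -0.001]
contact_force: [-0.2, -0.5, -0.1]
width: 0.0358
```

>>> carry_out --series '[[[0,0,-12],0],[[0,0,-25],0],[[0,0,-30],0],[[0,0,-30],0],[[0,0,0],0],[[0,0,0],0]]'

```text
clock: 38.27
position: [0.5499, -0.3067, 0.0743]
ee_rot: [0.011, 1.0, 0.009, -0.004]
contact_force: [-0.9, 0.6, -3.3]
width: 0.0359
```

Run:
```python
from h import *
plan([.420,.2055,.085],0)
```

```text
clock 38.27 pos [ 0.5499 -0.3067  0.0743] F [-0.9  0.6 -3.3] w 0.0359 toolx [ 1.     0.018 -0.008] z [-0.008 -0.022 -1.   ]
rem tool [-120.6 -514.2  -20.8] world [-129.9  512.2   10.7]
```

>>> carry_out --series '[[[-7,-28,-2],0],[[-9,-38,-2],0],[[-9,-38,-2],0],[[-9,-38,-2],0],[[-9,-38,-1],0],[[-9,-38,-1],0],[[-9,-38,-1],0],[[-9,-38,0],0],[[-9,-38,0],0],[[-9,-38,0],0]]'

```text
clock: 39.1
position: [0.4505, 0.0673, 0.0702]
ee_rot: [0.013, 1.0, 0.002, -0.006]
contact_force: [0.7, -0.2, -2.2]
width: 0.0359
```

Run:
```python
from h import *
plan([.420,.2055,.085],0)
```

```text
clock 39.1 pos [0.4505 0.0673 0.0702] F [ 0.7 -0.2 -2.2] w 0.0359 toolx [ 1.     0.003 -0.011] z [-0.011 -0.026 -1.   ]
rem tool [ -30.1 -137.9  -18. ] world [-30.5 138.2  14.8]
```

>>> carry_out --series '[[[-8,-36,-3],0],[[-8,-34,-3],0],[[-6,-28,-2],0],[[-4,-18,0],0],[[-2,-8,0],0],[[0,0,0],0],[[0,0,0],0],[[0,0,0],0]]'

```text
clock: 39.77
position: [0.4104, 0.2016, 0.0706]
ee_rot: [0.013, 1.0, 0.007, -0.012]
contact_force: [-0.6, 0.4, -1.7]
width: 0.0356
```

Run:
```python
from h import *
plan([.420,.2055,.085],0); print(manip.get_state()["qd"].round(3))
```

```text
clock 39.77 pos [0.4104 0.2016 0.0706] F [-0.6  0.4 -1.7] w 0.0356 toolx [ 1.     0.013 -0.024] z [-0.023 -0.027 -0.999]
rem tool [  9.3  -3.4 -14.8] world [ 9.6  3.9 14.4]
[-0.014  0.002  0.008 -0.016 -0.001 -0.007]
```

>>> carry_out --series '[[[9,-3,0],0],[[0,0,0],0],[[0,0,0],0],[[0,0,0],0]]'

```text
clock: 40.1
position: [0.4221, 0.201, 0.0699]
ee_rot: [0.014, 1.0, 0.004, -0.012]
contact_force: [0.3, 1.2, -2.2]
width: 0.036
```

Run:
```python
from h import *
plan([.419,.2036,-.0124],0); print(manip.get_state()["qd"].round(3))
```

```text
clock 40.1 pos [0.4221 0.201  0.0699] F [ 0.3  1.2 -2.2] w 0.036 toolx [ 1.     0.007 -0.024] z [-0.023 -0.028 -0.999]
rem tool [-1.2 -5.  82.2] world [ -3.1   2.6 -82.3]
[-0.018  0.003  0.002 -0.003  0.012 -0.002]
```

>>> carry_out --series '[[[-1,-5,5],0],[[0,0,8],0],[[0,0,8],0],[[0,0,4],0],[[0,0,0],0],[[0,0,0],0]]'

```text
clock: 40.6
position: [0.4199, 0.2043, 0.0414]
ee_rot: [0.015, 1.0, 0.003, -0.013]
contact_force: [0.1, -0.3, -2.3]
width: 0.0358
```

Run:
```python
from h import *
plan([.419,.2036,-.0124],0)
```

```text
clock 40.6 pos [0.4199 0.2043 0.0414] F [ 0.1 -0.3 -2.3] w 0.0358 toolx [ 1.     0.005 -0.025] z [-0.025 -0.029 -0.999]
rem tool [ 0.4 -0.8 53.8] world [ -0.9  -0.7 -53.8]
```

>>> carry_out --series '[[[0,-1,8],0],[[0,0,10],0],[[0,0,10],0],[[0,0,8],0],[[0,0,4],0],[[0,0,0],0]]'

```text
clock: 41.1
position: [0.4195, 0.2049, -0.0014]
ee_rot: [0.014, 1.0, 0.003, -0.012]
contact_force: [-0.2, 0.7, -1.6]
width: 0.0361
```

Run:
```python
from h import *
plan([.419,.2036,-.0124],0)
```

```text
clock 41.1 pos [ 0.4195  0.2049 -0.0014] F [-0.2  0.7 -1.6] w 0.0361 toolx [ 1.     0.005 -0.023] z [-0.023 -0.028 -0.999]
rem tool [-0.3  1.  11. ] world [ -0.5  -1.3 -11. ]
```

>>> carry_out --series '[[[0,1,4],0],[[0,0,4],0],[[0,0,2],0],[[0,0,1],0],[[0,0,1],0],[[0,0,0],0]]'

```text
clock: 41.6
position: [0.4204, 0.204, -0.0117]
ee_rot: [0.014, 1.0, 0.003, -0.01]
contact_force: [0.2, -0.5, -2.2]
width: 0.0361
```

>>> carry_out --series '[[[0,0,0],0],[[0,0,0],0],[[0,0,0],0],[[0,0,0],0]]' --fingers 64

```text
clock: 41.93
position: [0.4223, 0.2045, -0.0104]
ee_rot: [0.013, 1.0, 0.003, -0.008]
contact_force: [-0.4, -0.0, -0.7]
width: 0.0641
```

>>> carry_out --series '[[[0,0,-10],0],[[0,0,-25],0],[[0,0,-30],0],[[0,0,-20],0],[[0,0,0],0],[[0,0,0],0]]'

```text
clock: 42.43
position: [0.423, 0.2065, 0.0767]
ee_rot: [0.014, 1.0, 0.003, -0.01]
contact_force: [-0.3, 0.3, -0.4]
width: 0.0639
```

Run:
```python
from h import *
plan([.458,.008,.05],0)
f,K,Rc,t=cam("wrist"); cv2.imwrite("pics/w11.png",cv2.resize(f,(640,480))); np.savez("pics/w11.npz",f=f,K=K,R=Rc,t=t)
print("pin top",proj(K,Rc,t,(.4195,.2055,.072)),"hub exp",proj(K,Rc,t,(.4195,.2055,.040)),"disc",proj(K,Rc,t,(.4195,.2055,.02)))
# grey/bright low-saturation blob = sprocket
hsv=cv2.cvtColor(f,cv2.COLOR_BGR2HSV); m=((hsv[...,1]<50)&(hsv[...,2]>120)).astype(np.uint8)
n,l,st,c=cv2.connectedComponentsWithStats(m)
for i in range(1,n):
    if st[i,4]>150: print(st[i],c[i].round(1))
```

```text
clock 42.43 pos [0.423  0.2065 0.0767] F [-0.3  0.3 -0.4] w 0.0639 toolx [ 1.     0.005 -0.02 ] z [-0.02  -0.027 -0.999]
rem tool [ 34.5 197.9  31.4] world [  35.  -198.5  -26.7]
pin top [252.4 213.5] hub exp [254.1 196.8] disc [254.9 188.5]
[ 204  136  109  104 6471] [257.7 187.3]
```

The sprocket blob is centred at (258,188), against an expected (255,188), and its full outline is visible: seated over the pin. Now the spacer.

>>> carry_out --series '[[[6,30,0],0],[[7,38,0],0],[[7,38,4],0],[[6,34,6],0],[[5,28,6],0],[[3,16,5],0],[[0,4,0],0],[[0,0,0],0],[[0,0,0],0],[[0,0,0],0]]' --fingers 75

```text
clock: 43.32
position: [0.4527, 0.0133, 0.0487]
ee_rot: [0.012, 1.0, 0.005, -0.018]
contact_force: [0.1, -0.5, 0.5]
width: 0.0749
```

Run:
```python
from h import *
plan([.458,.008,-.03],0); print(manip.get_state()["qd"].round(3))
```

```text
clock 43.32 pos [0.4527 0.0133 0.0487] F [ 0.1 -0.5  0.5] w 0.0749 toolx [ 0.999  0.01  -0.036] z [-0.036 -0.024 -0.999]
rem tool [ 8.1  3.5 78.5] world [  5.3  -5.3 -78.7]
[0.01  0.006 0.01  0.008 0.002 0.006]
```

>>> carry_out --series '[[[7,4,8],0],[[0,0,10],0],[[0,0,10],0],[[0,0,6],0],[[0,0,0],0],[[0,0,0],0]]'

```text
clock: 43.82
position: [0.4609, 0.0133, 0.0122]
ee_rot: [0.012, 1.0, 0.009, -0.016]
contact_force: [-0.1, -0.0, -0.0]
width: 0.0752
```

Run:
```python
from h import *
plan([.4565,.007,-.03],0)
```

```text
clock 43.82 pos [0.4609 0.0133 0.0122] F [-0.1 -0.  -0. ] w 0.0752 toolx [ 0.999  0.018 -0.033] z [-0.033 -0.024 -0.999]
rem tool [-3.1  5.2 42.5] world [ -4.4  -6.3 -42.2]
```

>>> carry_out --series '[[[-3,6,8],0],[[0,0,10],0],[[0,0,8],0],[[0,0,3],0],[[0,0,0],0],[[0,0,0],0]]'

```text
clock: 44.32
position: [0.4579, 0.0058, -0.0178]
ee_rot: [0.012, 1.0, 0.011, -0.015]
contact_force: [-0.4, 0.4, -0.2]
width: 0.075
```

Run:
```python
from h import *
plan([.4565,.007,-.03],0)
```

```text
clock 44.32 pos [ 0.4579  0.0058 -0.0178] F [-0.4  0.4 -0.2] w 0.075 toolx [ 0.999  0.021 -0.03 ] z [-0.03  -0.024 -0.999]
rem tool [-1.  -1.5 12.2] world [ -1.4   1.2 -12.2]
```

>>> carry_out --series '[[[-1,0,5],0],[[0,0,4],0],[[0,0,2],0],[[0,0,0],0]]'

```text
clock: 44.65
position: [0.4573, 0.0052, -0.0289]
ee_rot: [0.012, 1.0, 0.011, -0.014]
contact_force: [1.0, 0.4, 0.4]
width: 0.0749
```

>>> carry_out --series '[[[0,0,0],0],[[0,0,0],0],[[0,0,0],0],[[0,0,0],0],[[0,0,0],0],[[0,0,0],0]]' --fingers 32 --squeeze 40

```text
clock: 45.15
position: [0.4581, 0.0052, -0.0282]
ee_rot: [0.012, 1.0, 0.011, -0.013]
contact_force: [0.1, 0.5, 0.2]
width: 0.0401
```

>>> carry_out --series '[[[0,0,-12],0],[[0,0,-25],0],[[0,0,-30],0],[[0,0,-36],0],[[0,0,-5],0],[[0,0,0],0],[[0,0,0],0]]'

```text
clock: 45.73
position: [0.4593, 0.0083, 0.0825]
ee_rot: [0.012, 1.0, 0.011, -0.016]
contact_force: [1.0, -0.1, -0.1]
width: 0.0404
```

Run:
```python
from h import *
plan([.420,.206,.08],0)
```

```text
clock 45.73 pos [0.4593 0.0083 0.0825] F [ 1.  -0.1 -0.1] w 0.0404 toolx [ 0.999  0.021 -0.031] z [-0.031 -0.024 -0.999]
rem tool [ -35.  -198.6   -1. ] world [-39.3 197.7  -2.5]
```

>>> carry_out --series '[[[-6,-28,-1],0],[[-7,-38,-1],0],[[-7,-38,-1],0],[[-6,-34,-1],0],[[-5,-28,-1],0],[[-2,-14,0],0],[[0,-3,0],0],[[0,0,0],0],[[0,0,0],0],[[0,0,0],0]]'

```text
clock: 46.57
position: [0.4142, 0.1929, 0.0711]
ee_rot: [0.016, 1.0, 0.008, -0.026]
contact_force: [0.2, 0.2, -0.3]
width: 0.0403
```

Run:
```python
from h import *
plan([.420,.203,.0118],0); print(manip.get_state()["qd"].round(3))
```

```text
clock 46.57 pos [0.4142 0.1929 0.0711] F [ 0.2  0.2 -0.3] w 0.0403 toolx [ 0.999  0.016 -0.052] z [-0.051 -0.032 -0.998]
rem tool [  9.  -11.8  58.6] world [  5.8  10.1 -59.3]
[-0.015  0.009  0.012 -0.009 -0.003 -0.006]
```

>>> carry_out --series '[[[7,-10,-2],0],[[0,0,0],0],[[0,0,0],0],[[0,0,0],0]]'

```text
clock: 46.9
position: [0.4232, 0.2008, 0.0721]
ee_rot: [0.016, 1.0, 0.006, -0.026]
contact_force: [1.2, -0.2, -0.4]
width: 0.0403
```

Run:
```python
from h import *
plan([.4185,.203,.0118],0); print(manip.get_state()["qd"].round(3))
```

```text
clock 46.9 pos [0.4232 0.2008 0.0721] F [ 1.2 -0.2 -0.4] w 0.0403 toolx [ 0.999  0.01  -0.052] z [-0.052 -0.032 -0.998]
rem tool [-1.5 -4.1 60.3] world [ -4.7   2.2 -60.3]
[-0.01   0.002  0.001 -0.005  0.01  -0.001]
```

>>> carry_out --series '[[[-1,-4,5],0],[[0,0,7],0],[[0,0,8],0],[[0,0,6],0],[[0,0,0],0],[[0,0,0],0]]'

```text
clock: 47.4
position: [0.4201, 0.2032, 0.043]
ee_rot: [0.016, 1.0, 0.005, -0.026]
contact_force: [-0.0, -0.2, -0.6]
width: 0.0397
```

Run:
```python
from h import *
plan([.4185,.203,.0118],0)
```

```text
clock 47.4 pos [0.4201 0.2032 0.043 ] F [-0.  -0.2 -0.6] w 0.0397 toolx [ 0.999  0.009 -0.053] z [-0.052 -0.033 -0.998]
rem tool [ 0.  -0.8 31.2] world [ -1.6  -0.2 -31.2]
```

>>> carry_out --series '[[[0,-1,6],0],[[0,0,8],0],[[0,0,6],0],[[0,0,4],0],[[0,0,2],0],[[0,0,0],0]]'

```text
clock: 47.9
position: [0.4182, 0.2034, 0.0139]
ee_rot: [0.016, 0.999, 0.005, -0.027]
contact_force: [-0.0, -0.2, -0.2]
width: 0.0396
```

Run:
```python
from h import *
plan([.4185,.203,.0118],0)
```

```text
clock 47.9 pos [0.4182 0.2034 0.0139] F [-0.  -0.2 -0.2] w 0.0396 toolx [ 0.999  0.009 -0.053] z [-0.053 -0.033 -0.998]
rem tool [0.4 0.3 2.1] world [ 0.3 -0.4 -2.1]
```

>>> carry_out --series '[[[0,0,1],0],[[0,0,1],0],[[0,0,1],0],[[0,0,0],0]]'

```text
clock: 48.23
position: [0.4186, 0.2034, 0.0123]
ee_rot: [0.016, 1.0, 0.005, -0.026]
contact_force: [0.3, -0.4, -0.1]
width: 0.0401
```

>>> carry_out --series '[[[0,0,0],0],[[0,0,0],0],[[0,0,0],0],[[0,0,0],0]]' --fingers 70

```text
clock: 48.57
position: [0.4197, 0.2037, 0.013]
ee_rot: [0.016, 1.0, 0.005, -0.025]
contact_force: [0.5, 0.3, 0.3]
width: 0.0703
```

>>> carry_out --series '[[[0,0,-10],0],[[0,0,-25],0],[[0,0,-35],0],[[0,0,-35],0],[[0,0,-20],0],[[0,0,0],0],[[0,0,0],0]]'

```text
clock: 49.15
position: [0.4243, 0.2072, 0.1411]
ee_rot: [0.017, 0.999, 0.005, -0.028]
contact_force: [-0.2, -0.2, -1.1]
width: 0.0698
```

Run:
```python
from h import *
plan([.4185,.203,.1],0)
f,K,Rc,t=cam("wrist"); g,K2,R2,t2=cam("scene"); h,K3,R3,t3=cam("top")
u=proj(K2,R2,t2,(.49,.24,.05)).astype(int)
a=cv2.resize(f,(400,300)); c=cv2.resize(g[max(0,u[1]-45):u[1]+45,u[0]-60:u[0]+60],(400,300),interpolation=cv2.INTER_CUBIC)
d=cv2.resize(h,(400,300)); b=np.abs(h.astype(int)-np.load("pics/top0.npz")["f"].astype(int)).max(2).astype(np.uint8)
cv2.imwrite("pics/fin.png",np.vstack([np.hstack([a,c]),np.hstack([d,cv2.cvtColor(cv2.resize(b,(400,300)),cv2.COLOR_GRAY2BGR)])]))
```

```text
clock 49.15 pos [0.4243 0.2072 0.1411] F [-0.2 -0.2 -1.1] w 0.0698 toolx [ 0.998  0.009 -0.056] z [-0.056 -0.034 -0.998]
rem tool [-3.5  2.8 41.5] world [ -5.8  -4.2 -41.1]
```

View pics/fin.png

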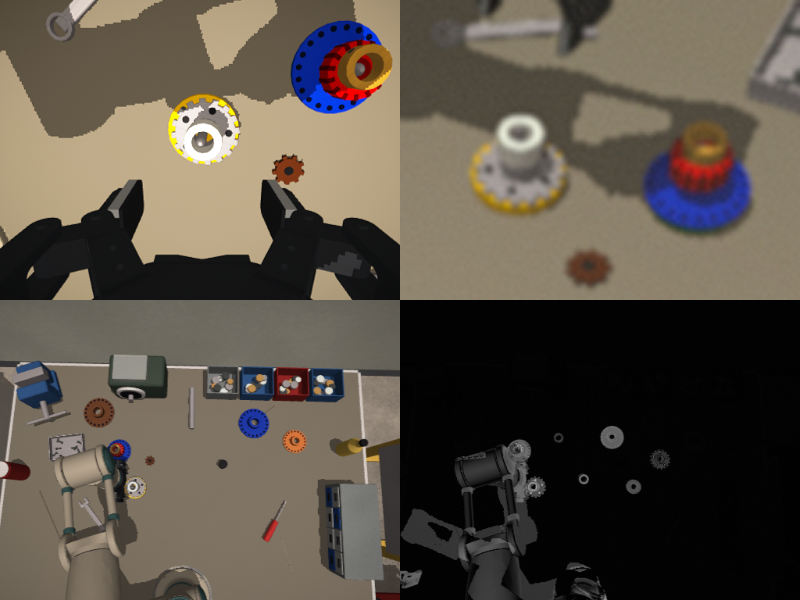

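Both stacks stand flat, with the pins visible in the collar (365,70) and the spacer (203,140). The top-view difference image changes only where the five parts were, at the stacks and along the arm and its shadow. The shaft, tin and worn sprocket have not moved.

```bash
python3 -c "
from h import *
print(manip.sign_off())"
```

```text
the job is handed in; nothing more can be done
None
```

I built both stacks and handed the job in at 49 s of the 109 s allowed; sign-off gives no verdict.

- **Green stand:** small blue seed plate, then red feed wheel, then brass collar.
- **Yellow stand:** steel sprocket hub up, then white spacer.

**Last checks:** In the final wrist and scene pictures both stacks stand flat, and the pins show in the top bores. A top-view difference against the first picture changes only at the five parts' old places, the stacks, and the arm and its shadow. It shows no movement of the hex shaft, worn sprocket or grease tin. The wrist forces I read stayed within a few newtons, and the gripper was open and clear at hand-in.

**What disagreed:**
- **TCP position:** the real finger ends sat about 42 mm behind the stated TCP, so my first grasp closed on air above the hub. After that I worked to the measured offset.
- **Grip width:** held parts read about 2 mm narrower than their stated sizes.
- **Tool tilt:** the tool slowly tilted during travel, to about 6° at worst while the gripper was empty. I brought it down to about 1.4° before the sprocket grasp; the spacer was placed at about 3.5°.
- **Sprocket centring:** one reading put the sprocket about 3 mm off the yellow pin's axis, within the 6 mm play between bore and pin.

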